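# Hang a lipped parts bin on the louvered bench rack

### The arm

A 6-joint arm with a two-finger parallel gripper is mounted at the origin on a cart in front of the work surface, level with it; the furniture and walls round the work are solid. World frame = base frame: x ahead of the robot, y to its left, z up, the work surface at z = 0. Lengths are in m, angles in rad, forces in N, time in s.
With the tool pointing down it reaches from about 0.3 to 0.75 m from the base axis. Payload 8.5 kg.
Tool frame: the origin (TCP) lies at the very end of the fingers, on their centre line; the grasp point (between the pads) lies 19 mm behind it; z points along the fingers, y is the direction in which the jaws open and shut (so a half turn about z gives the same grasp; the last joint's range is limited). The gripper opens to 85 mm and grips with 20 to 120 N. Pads are 22 mm wide; open, the fingers measure 114 mm over their backs; the gripper's body (76 mm by 85 mm) begins 54 mm behind the grasp point. The pads swing forward as they close: fully open they stand 13 mm farther back than shut.
Start: joints at [-1.413, 0.381, 1.297, -0, 1.464, -0.215], TCP at [0.2, -0.512, 0.231] pointing down, gripper open.
Joint ranges: [-3.11, 3.11], [-0.89, 2.33], [0.22, 2.48], [-1.42, 4.56], [0.17, 2.85], [-2.88, 2.88]. Speed limits (rad/s): [2.39, 2.39, 3.14, 3.14, 3.14, 3.14].

### API

Orientations are given as a unit quaternion [x, y, z, w].
In Python, from cell import sensors, eyes, hand_in gives the robot as it stands.
- The arm moves only by the tool carry_out, never from a script. Its argument "plan" is a list of rows, each an object of numbers: "jaw": the closure, from 0 (fully open) to 1 (shut); "dx", "dy", "dz": the shift along the world's x, y, z scaled (see below); "roll": the turn about the world's z scaled (see below). A call has 1 to 12 rows; each row is the pose to reach, as a shift and turn from the pose commanded when the call began; what a row does not reach only later rows make up. The controller multiplies each number of a shift by 0.5 m and each number of a turn by 1.5 rad. A row lasts 1/8 s, in which the tool goes at most 62.5 mm and 10.7 degrees, less where a joint would pass 70% of its speed; a pose out of reach is approached as far as the arm can. A call with a number of a shift or a turn outside -1 to 1 is refused whole. A call with a gripper value outside its range is refused whole. The fingers move at their own pace and stop on an object; "grip_force" is the grip in N (left out, the last holds). Time passes only in rows, so rows that repeat a pose let the fingers close. It gives the time, the measured TCP pose, the force and the opening at its end, in the units of the state.
- sensors.get_state(): the state, without advancing time (a new reading comes with each control period).
- eyes.snapshot(name): name is "scene" or "side" or "wrist"; returns (picture, depth): 420x560x3 uint8, red, green, blue; 420x560 float32, m along the optical axis (not along the pixel's ray), 0 where there is no reading.
- eyes.camera_params(name): a dict with "K" (3x3 intrinsics, pixels), "view" (4x4, takes a point from world to camera coordinates); the wrist camera has in their place "tool_from_camera" (4x4, takes a point from camera to tool coordinates, whose origin is the TCP and whose axes are the flange's). Camera axes: x right, y up, looking along -z (the intrinsics and any distortion apply to the point x, -y, -z); pixel columns grow to the right and rows downward; lengths in m; the calibration is good to about 2 mm. A picture is of the moment at which its call begins: read the wrist's pose just before it. camera_params takes no time and is no camera call.
- hand_in(): hands the job in, once; it reports no verdict.
The state is a dict: "t": time; "joint_positions": joint angles; "joint_velocities": joint speeds; "tau": joint torques, N m; "eef_pos": TCP position; "tool_rot": TCP orientation; "wrist_force": force on the tool from outside, world axes, zero at the start; "ft_torque": the same for the moment, N m; "width": finger opening in m.
Only numpy, scipy, OpenCV 4.12 (cv2) and the standard library are available. Lean on these libraries where they do the work, as an engineer would, in place of code of your own. Each camera call takes 0.05 s, during which the arm holds its last target.

### The job

Hang the parts bin with the hooked lip on the upper rail of the louvered rack, under its shelf, about the middle of the rail: lift it over the rail and let it down so that the lip catches behind the rail and the bin hangs there by itself, facing out, with the lens cap still inside. Keep it roughly upright on the way, and leave the plain box without a lip, the screwdriver and the loupe where they are.

Things in the scene. Friction and masses are not known exactly. Their poses are not given: they have to be found in the camera images.
- bin_centre (a point): Centre (half-way up) of the parts bin to hang: open grey plastic box 90 (x) x 56 (y) x 55 (z) mm, walls 3 mm, about 0.12 kg, standing on the table with a lens cap in it. Front wall (-x) only 30 mm high, side and rear (+x) walls 55 mm; a hooked lip behind the rear wall. x points from front wall to lip, z up. Its side walls can be gripped across the 56 mm width.
- bin_lip (a point): Middle of the lip's lower edge, 58.5 mm behind (+x) and 10.5 mm above the bin's centre; axes as the bin's. From the top of the rear wall a flange, 48 mm wide and 3 mm thick, runs 15 mm back, then turns down as the 3 mm thick lip, reaching 14 mm below the flange's underside; 12 mm gap between rear wall and lip.
- bin: The same bin, origin at the centre of its underside (27.5 mm below bin_centre); axes as bin_centre's.
- rail (a point): Middle of the top edge of the upper rail: steel strip 3 mm thick, 220 mm long, 125 mm above the table, leaning 17 degrees out; the panel is 19 mm behind it (+x). The slot behind it is open upward, 20 mm deep. The lip goes in with its middle 3 to 12 mm (best 8) behind this edge and ends 14 mm below it, the flange resting on the rail. x horizontal into the panel, z up.
- rack: Fixed grey steel rack; origin on the table under the middle of the panel's front face, x into the panel. Panel 260 mm wide; base plate 8 mm thick, 85 mm out from it; shelf above, underside at 285 mm, 87 mm out: too little room for an upright gripper, so hold the bin with the fingers leaning 25 to 45 degrees forward. A second rail at 80 mm is what the hung bin's rear wall leans on.
- plain_box: A plain grey box of the same 90 x 56 x 55 mm size, without a lip and with a high front wall; to be left alone. Origin at the centre of its underside. It and the bin may have changed places.
- cap: Black lens cap, 36 mm across and 15 mm high, loose in the bin. Origin at the centre of its underside, 3 mm above the bin's underside when it lies flat.
- driver: Red screwdriver, 16 x 132 x 15 mm, lying between bin and plain box. Origin at the centre of its underside.
- eyepiece: Black round eyepiece loupe, 41 mm across, 36 mm high, standing between bin and plain box. Origin at the centre of its underside.
There are look-alikes about, which are no part of the job. What is shaped like the bin but purple is not meant.

How it is judged:
By the outcome, as a careful person would: the job done as asked, in the order asked, and still so for the second after the job is handed in, with the robot touching nothing.
It also fails if it takes over 50 s, if anything falls off the work surface, if the arm or the gripper's body presses on something with over 40 N, if the wrist force passes 120 N, or if a joint passes its speed limit or range.

## Working session

There is one attempt and no reset: what is moved stays moved. The work goes in short steps, Python scripts to look and compute and a tool call to move; the robot and the scene stay as the last step left them, time stands still between calls to the robot, and variables do not carry over. Pictures are saved under pics/ and viewed, and the job is handed in when it is done.

Besides the shell and the picture viewer there is one more tool, called as name([rows], argument=value, ...), one row to a line, values as JSON. carry_out: Moves the arm, as the interface text tells. Its arguments: {"type":"object","properties":{"plan":{"type":"array"},"grip_force":{"type":"number"}},"required":["plan"]}

```bash
ls -la; mkdir -p pics
cat > h.py <<'E'
import numpy as np,cv2
from cell import sensors,eyes,hand_in
from scipy.spatial.transform import Rotation as R
def save(n,f,im): cv2.imwrite(f'pics/{f}.png',cv2.cvtColor(im,cv2.COLOR_RGB2BGR))
E
python3 - <<'E'
from h import *
s=sensors.get_state()
for k,v in s.items(): print(k,np.round(v,4))
print(R.from_quat(s['tool_rot']).as_matrix().round(3))
for n in ['scene','side','wrist']:
    im,d=eyes.snapshot(n); save(n,n+'0',im); np.savez(f'{n}0.npz',im=im,d=d)
    p=eyes.camera_params(n); print(n,{k:np.round(v,4).tolist() for k,v in p.items()})
E
```

```text
total 12
drwxr-xr-x  3 agent agent 4096 Dec  7 15:45 .
drwxr-xr-x 23 root  root  4096 Dec  7 15:45 ..
drwxr-xr-x  2 agent agent 4096 Dec  7 15:45 pics
t 0.0
joint_positions [-1.4133  0.3812  1.2982  0.      1.4636 -0.2153]
joint_velocities [ 0.0014 -0.0004  0.0006 -0.0006  0.0019 -0.0003]
tau [ 3.00000e-04 -4.48454e+01 -2.31279e+01 -2.00000e-04  4.90000e-03
  0.00000e+00]
eef_pos [ 0.2003 -0.5119  0.2307]
tool_rot [ 9.827e-01  1.853e-01  0.000e+00 -7.000e-04]
wrist_force [0.3911 0.1764 0.6488]
ft_torque [-0.07   -0.0077 -0.0127]
width 0.0857
[[ 0.931  0.364 -0.   ]
 [ 0.364 -0.931  0.001]
 [ 0.    -0.001 -1.   ]]
scene {'K': [[410.2665, 0.0, 272.3612], [0.0, 410.2665, 210.0737], [0.0, 0.0, 1.0]], 'view': [[-0.6668, -0.7452, -0.0049, 0.3061], [0.4517, -0.4093, 0.7927, -0.3769], [-0.5928, 0.5264, 0.6095, -0.7049], [0.0, 0.0, 0.0, 1.0]]}
side {'K': [[420.0941, 0.0, 278.33], [0.0, 420.0941, 207.8494], [0.0, 0.0, 1.0]], 'view': [[0.8884, -0.4589, -0.0148, -0.5606], [0.2934, 0.5426, 0.7871, -0.2097], [-0.3531, -0.7036, 0.6167, -0.9613], [0.0, 0.0, 0.0, 1.0]]}
wrist {'K': [[309.3592, 0.0, 281.5131], [0.0, 309.3592, 214.4206], [0.0, 0.0, 1.0]], 'tool_from_camera': [[0.0003, 0.9597, 0.281, 0.0724], [1.0, -0.0003, -0.0001, -0.001], [-0.0, 0.281, -0.9597, -0.1434], [0.0, 0.0, 0.0, 1.0]]}
```

View pics/scene0.png

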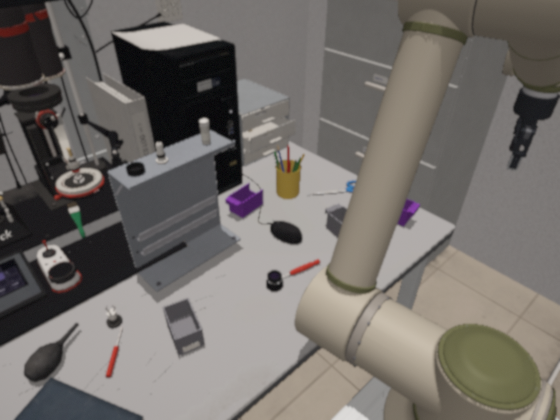

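View pics/side0.png

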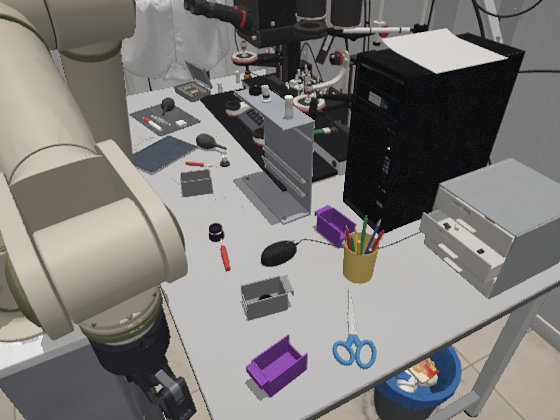

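View pics/wrist0.png

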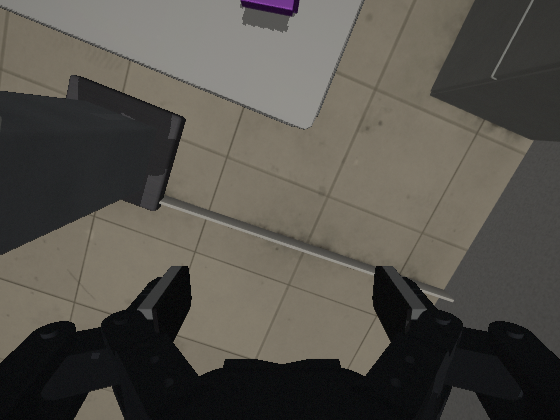

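```bash
cat >> h.py <<'E'
def pts(n,d,T=None):
    p=eyes.camera_params(n);K=p['K'];h,w=d.shape
    v,u=np.mgrid[:h,:w]
    c=np.stack([(u-K[0][2])/K[0][0]*d,-(v-K[1][2])/K[1][1]*d,-d,np.ones_like(d)],-1)
    M=np.linalg.inv(p['view']) if T is None else T@np.array(p['tool_from_camera'])
    P=(c@M.T)[...,:3]; P[d<=0]=np.nan; return P
E
python3 - <<'E'
from h import *
for n in ['scene','side']:
    z=np.load(n+'0.npz'); P=pts(n,z['d']); np.save(n+'P.npy',P)
    qs={'scene':[(123,188),(231,147),(147,292),(239,238),(150,260),(217,215),(240,200),(183,330),(200,350),(275,280)],
     'side':[(265,297),(289,290),(242,297),(292,310),(196,182),(216,232),(226,258),(277,218),(310,212),(311,127),(265,130),(236,181),(309,200),(278,195),(300,180),(290,165)]}[n]
    for u,v in qs: print(n,(u,v),P[v,u].round(3))
im=np.load('side0.npz')['im']
save(0,'crop1',np.hstack([cv2.resize(im[260:330,220:310],(0,0),fx=4,fy=4,interpolation=2)]))
save(0,'crop2',cv2.resize(im[80:230,150:330],(0,0),fx=4,fy=4,interpolation=2))
E
```

```text
scene (123, 188) [0.699 0.205 0.242]
scene (231, 147) [ 0.623 -0.025  0.285]
scene (147, 292) [ 0.63   0.238 -0.001]
scene (239, 238) [ 0.627 -0.032  0.008]
scene (150, 260) [0.7   0.188 0.019]
scene (217, 215) [ 0.711 -0.024  0.041]
scene (240, 200) [ 0.752 -0.134  0.016]
scene (183, 330) [0.481 0.233 0.003]
scene (200, 350) [ 0.419  0.233 -0.001]
scene (275, 280) [0.434 0.014 0.034]
side (265, 297) [ 0.469 -0.248  0.008]
side (289, 290) [ 0.506 -0.293  0.056]
side (242, 297) [ 0.419 -0.235  0.021]
side (292, 310) [ 0.507 -0.305  0.002]
side (196, 182) [0.465 0.207 0.048]
side (216, 232) [ 0.442 -0.014  0.032]
side (226, 258) [ 0.435 -0.097  0.014]
side (277, 218) [ 0.623 -0.007  0.002]
side (310, 212) [ 0.713 -0.036  0.011]
side (311, 127) [ 0.709 -0.031  0.273]
side (265, 130) [0.698 0.212 0.157]
side (236, 181) [0.595 0.221 0.   ]
side (309, 200) [ 0.71  -0.032  0.052]
side (278, 195) [0.672 0.081 0.009]
side (300, 180) [ 0.695 -0.007  0.108]
side (290, 165) [0.704 0.066 0.112]
```

View pics/crop1.png

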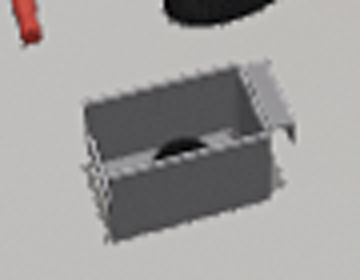

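View pics/crop2.png

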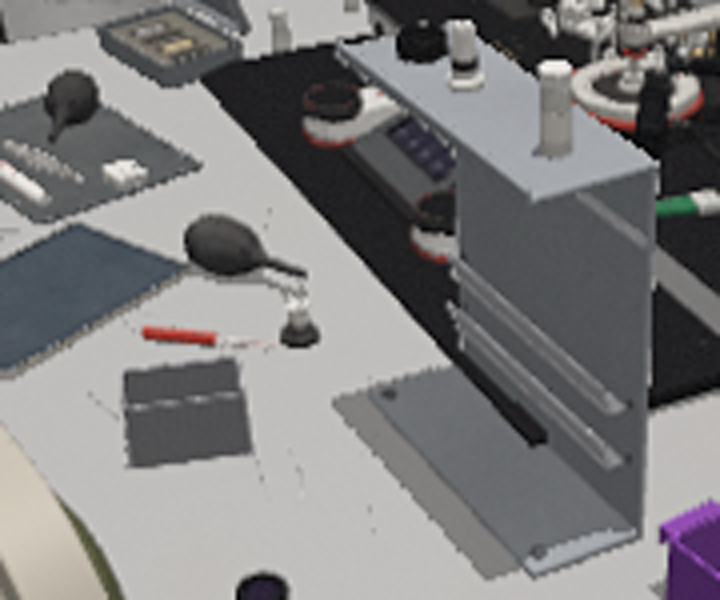

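Run:
```python
from h import *
P=np.load('sideP.npy').reshape(-1,3)
m=(P[:,0]>.38)&(P[:,0]<.58)&(P[:,1]>-.34)&(P[:,1]<-.18)&(P[:,2]>.045)&(P[:,2]<.065)
Q=P[m];print(len(Q)); print(cv2.minAreaRect((Q[:,:2]*1000).astype(np.float32)), Q[:,2].max(), Q.min(0),Q.max(0))
m=(P[:,0]>.38)&(P[:,0]<.58)&(P[:,1]>-.34)&(P[:,1]<-.18)&(P[:,2]>.012)&(P[:,2]<.05)
Q=P[m];print(len(Q)); print(cv2.minAreaRect((Q[:,:2]*1000).astype(np.float32)))
# rack
for n in ['side','scene']:
    P=np.load(n+'P.npy').reshape(-1,3)
    for lo,hi in [(.27,.292),(.004,.012)]:
        m=(P[:,0]>.55)&(P[:,0]<.76)&(P[:,1]>-.08)&(P[:,1]<.28)&(P[:,2]>lo)&(P[:,2]<hi)
        Q=P[m];print(n,lo,len(Q),cv2.minAreaRect((Q[:,:2]*1000).astype(np.float32)),np.median(Q[:,2]))
    m=(P[:,0]>.68)&(P[:,0]<.73)&(P[:,1]>-.03)&(P[:,1]<.2)&(P[:,2]>.16)&(P[:,2]<.25)
    Q=P[m]; A=np.c_[np.ones(len(Q)),Q[:,1]]; print('panel',len(Q),np.linalg.lstsq(A,Q[:,0],rcond=None)[0])
    m=(P[:,0]>.62)&(P[:,0]<.73)&(P[:,1]>-.08)&(P[:,1]<.26)&(P[:,2]>.115)&(P[:,2]<.135)
    Q=P[m];
    print('rail y', np.percentile(Q[:,1],[0,1,99,100]))
```

```text
511
((467.771728515625, -265.7418212890625), (59.449588775634766, 105.45967864990234), 81.09830474853516) 0.0597652346488553 [ 0.41156129 -0.30012608  0.04506292] [ 0.52219003 -0.23077687  0.05976523]
1028
((466.5531005859375, -265.9338073730469), (59.11152267456055, 105.23429107666016), 80.60803985595703)
side 0.27 618 ((662.9910278320312, 91.19024658203125), (94.4714126586914, 261.9075927734375), 3.1349055767059326) 0.29123309755742466
side 0.004 1498 ((646.88671875, 101.34091186523438), (192.37828063964844, 349.2989501953125), 0.45317256450653076) 0.009110150911615822
panel 828 [ 0.7089309  -0.04798358]
rail y [-0.03543964 -0.03331808  0.22032703  0.22260029]
scene 0.27 2217 ((662.6616821289062, 94.95327758789062), (96.7598648071289, 260.6509704589844), 2.7049310207366943) 0.28999111681748635
scene 0.004 2410 ((659.0532836914062, 119.39494323730469), (98.30162048339844, 310.615966796875), 5.6791181564331055) 0.00700465238553255
panel 2080 [ 0.70894936 -0.04859872]
rail y [-0.03224738 -0.02662419  0.22495928  0.22715145]
```

carry_out([
  {"dx":0.45,"dy":0.48,"dz":0.24,"roll":-0.35,"jaw":0},
  {"dx":0.45,"dy":0.48,"dz":0.24,"roll":-0.35,"jaw":0},
  {"dx":0.45,"dy":0.48,"dz":0.24,"roll":-0.35,"jaw":0},
  {"dx":0.45,"dy":0.48,"dz":0.24,"roll":-0.35,"jaw":0},
  {"dx":0.45,"dy":0.48,"dz":0.24,"roll":-0.35,"jaw":0},
  {"dx":0.45,"dy":0.48,"dz":0.24,"roll":-0.35,"jaw":0},
  {"dx":0.45,"dy":0.48,"dz":0.24,"roll":-0.35,"jaw":0},
  {"dx":0.45,"dy":0.48,"dz":0.24,"roll":-0.35,"jaw":0},
])

```text
t: 1.15
eef_pos: [0.425, -0.2725, 0.3507]
tool_rot: [0.997, -0.076, -0.001, -0.0]
wrist_force: [0.1, -0.6, -1.0]
width: 0.0854
```

```bash
cat >> h.py <<'E'
def st():
    s=sensors.get_state(); T=np.eye(4);T[:3,:3]=R.from_quat(s['tool_rot']).as_matrix();T[:3,3]=s['eef_pos']
    print('t',s['t'],'q',np.round(s['joint_positions'],3),'p',np.round(s['eef_pos'],4),'F',np.round(s['wrist_force'],1),'w',round(s['width'],4)); print('tool x',T[:3,0].round(3),'z',T[:3,2].round(3)); return s,T
E
python3 - <<'E'
from h import *
s,T=st()
im,d=eyes.snapshot('wrist'); save(0,'w1',im); np.savez('w1.npz',im=im,d=d,T=T)
E
```

```text
t 1.15 q [-0.805  0.241  1.163 -0.     1.738  0.918] p [ 0.425  -0.2725  0.3507] F [ 0.1 -0.6 -1. ] w 0.0854
tool x [ 0.988 -0.152 -0.001] z [-0.001  0.001 -1.   ]
```

View pics/w1.png

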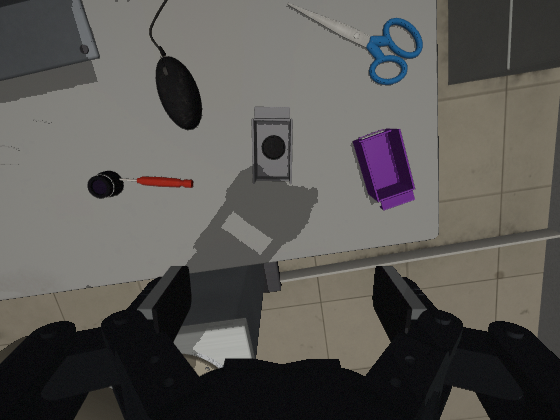

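carry_out([
  {"dz":0.2},
  {"dz":0.4},
  {"dz":0.6},
  {"dz":0.8},
  {"dz":1.0},
  {"dz":1.0},
  {"dz":1.0},
  {"dz":1.0},
  {"dz":1.0},
  {"dz":1.0},
  {"dz":1.0},
])

```text
invalid input
```

Run:
```python
from h import *
s,T=st()
z=np.load('w1.npz');P=pts('wrist',z['d'],z['T']).reshape(-1,3)
m=(P[:,0]>.38)&(P[:,0]<.58)&(P[:,1]>-.34)&(P[:,1]<-.18)&(P[:,2]>.045)&(P[:,2]<.065)
Q=P[m];print(len(Q),Q[:,2].max()); print(cv2.minAreaRect((Q[:,:2]*1000).astype(np.float32)))
```

```text
t 1.2 q [-0.806  0.241  1.163 -0.     1.738  0.918] p [ 0.4247 -0.2728  0.3506] F [ 0.1  0.2 -0.1] w 0.0852
tool x [ 0.988 -0.153 -0.001] z [-0.001  0.001 -1.   ]
821 0.05835648312981889
((468.4126892089844, -263.98956298828125), (55.94928741455078, 103.25224304199219), 80.91519165039062)
```

carry_out([
  {"dx":0,"dy":0,"dz":0.2,"roll":0,"jaw":0},
  {"dx":0,"dy":0,"dz":0.4,"roll":0,"jaw":0},
  {"dx":0,"dy":0,"dz":0.6,"roll":0,"jaw":0},
  {"dx":0,"dy":0,"dz":0.8,"roll":0,"jaw":0},
  {"dx":0,"dy":0,"dz":1.0,"roll":0,"jaw":0},
  {"dx":0,"dy":0,"dz":1.0,"roll":0,"jaw":0},
  {"dx":0,"dy":0,"dz":1.0,"roll":0,"jaw":0},
  {"dx":0,"dy":0,"dz":1.0,"roll":0,"jaw":0},
  {"dx":0,"dy":0,"dz":1.0,"roll":0,"jaw":0},
  {"dx":0,"dy":0,"dz":1.0,"roll":0,"jaw":0},
])

```text
t: 2.45
eef_pos: [0.3519, -0.2253, 0.6528]
tool_rot: [0.997, -0.076, 0.009, 0.005]
wrist_force: [0.7, -0.6, -0.3]
width: 0.0852
```

Run:
```python
from h import *
s,T=st()
```

```text
t 2.45 q [-0.858  0.264  0.223  0.012  2.635  0.875] p [ 0.3519 -0.2253  0.6528] F [ 0.7 -0.6 -0.3] w 0.0852
tool x [ 0.988 -0.152  0.018] z [ 0.017 -0.011 -1.   ]
```

carry_out([
  {"dx":0,"dy":0,"dz":-0.4,"roll":0,"jaw":0},
  {"dx":0,"dy":0,"dz":-0.4,"roll":0,"jaw":0},
  {"dx":0,"dy":0,"dz":-0.4,"roll":0,"jaw":0},
  {"dx":0,"dy":0,"dz":-0.4,"roll":0,"jaw":0},
  {"dx":0,"dy":0,"dz":-0.4,"roll":0,"jaw":0},
])

```text
t: 3.08
eef_pos: [0.3517, -0.2249, 0.4512]
tool_rot: [0.997, -0.076, 0.007, 0.003]
wrist_force: [-0.3, -0.5, 2.0]
width: 0.0856
```

Run:
```python
from h import *
s,T=st()
```

```text
t 3.075 q [-0.858  0.062  1.107  0.006  1.959  0.867] p [ 0.3517 -0.2249  0.4512] F [-0.3 -0.5  2. ] w 0.0856
tool x [ 0.988 -0.151  0.015] z [ 0.014 -0.007 -1.   ]
```

Run:
```python
from h import *
for n in ['side','scene']:
    P=np.load(n+'P.npy').reshape(-1,3); P=P[np.isfinite(P).all(1)]
    r=np.hypot(P[:,0],P[:,1]);a=np.degrees(np.arctan2(P[:,1],P[:,0]))
    for lo in range(-70,30,10):
        o=[]
        for rl in np.arange(.5,1.3,.1):
            m=(a>lo)&(a<lo+10)&(r>rl)&(r<rl+.1); o.append(round(float(np.percentile(P[m,2],99.5)),2) if m.sum()>20 else None)
        print(n,lo,o)
```

```text
side -70 [0.54, 0.52, None, None, None, None, None, None]
side -60 [0.06, 0.0, None, None, None, None, None, None]
side -50 [0.06, 0.06, 0.01, 0.0, None, None, None, None]
side -40 [0.06, 0.01, 0.01, 0.0, 0.0, 0.0, None, None]
side -30 [0.06, 0.0, 0.14, 0.0, 0.19, 0.19, 0.19, 0.08]
side -20 [0.04, 0.03, 0.14, 0.44, 0.43, 0.43, 0.43, 0.19]
side -10 [0.0, 0.34, 0.29, 0.44, 0.44, 0.44, 0.44, 0.42]
side 0 [0.0, 0.35, 0.29, 0.26, 0.35, 0.41, 0.48, 0.49]
side 10 [0.0, 0.33, 0.3, 0.49, 0.49, 0.48, 0.46, None]
side 20 [0.06, 0.05, 0.03, 0.47, 0.47, 0.44, 0.15, 0.3]
scene -70 [0.43, None, None, None, -0.75, 0.37, 0.36, 0.33]
scene -60 [0.05, 0.0, None, None, -0.75, 0.37, None, None]
scene -50 [0.06, 0.05, None, None, None, None, 0.37, 0.44]
scene -40 [0.05, 0.0, 0.01, 0.0, 0.0, None, None, None]
scene -30 [0.06, 0.0, 0.14, 0.0, 0.19, 0.19, 0.19, 0.19]
scene -20 [0.04, 0.03, 0.14, 0.43, 0.43, 0.43, 0.43, None]
scene -10 [0.0, 0.3, 0.29, 0.43, 0.44, 0.44, 0.44, 0.4]
scene 0 [0.0, 0.34, 0.29, 0.26, 0.32, 0.32, 0.52, 0.51]
scene 10 [0.0, 0.33, 0.3, 0.59, 0.56, 0.37, 0.37, 0.18]
scene 20 [0.06, 0.04, 0.03, 0.19, 0.47, 0.28, 0.13, None]
```

carry_out([
  {"dx":0.2,"dy":-0.18,"dz":0,"roll":1.0,"jaw":0},
  {"dx":0.2,"dy":-0.18,"dz":0,"roll":1.0,"jaw":0},
  {"dx":0.2,"dy":-0.18,"dz":0,"roll":1.0,"jaw":0},
  {"dx":0.2,"dy":-0.18,"dz":0,"roll":1.0,"jaw":0},
  {"dx":0.2,"dy":-0.18,"dz":0,"roll":1.0,"jaw":0},
  {"dx":0.2,"dy":-0.18,"dz":0,"roll":1.0,"jaw":0},
  {"dx":0.2,"dy":-0.18,"dz":0,"roll":1.0,"jaw":0},
  {"dx":0.2,"dy":-0.18,"dz":0,"roll":1.0,"jaw":0},
  {"dx":0.2,"dy":-0.18,"dz":0,"roll":1.0,"jaw":0},
])

```text
t: 4.2
eef_pos: [0.4525, -0.3158, 0.4541]
tool_rot: [0.782, 0.623, 0.01, -0.001]
wrist_force: [0.5, -1.0, 0.4]
width: 0.0853
```

carry_out([
  {"dx":0,"dy":0,"dz":0,"roll":0.79,"jaw":0},
  {"dx":0,"dy":0,"dz":0,"roll":0.79,"jaw":0},
  {"dx":0,"dy":0,"dz":0,"roll":0.79,"jaw":0},
  {"dx":0,"dy":0,"dz":0,"roll":0.79,"jaw":0},
  {"dx":0,"dy":0,"dz":0,"roll":0.79,"jaw":0},
  {"dx":0,"dy":0,"dz":0,"roll":0.79,"jaw":0},
  {"dx":0,"dy":0,"dz":0,"roll":0.79,"jaw":0},
])

```text
t: 5.08
eef_pos: [0.4523, -0.3156, 0.4537]
tool_rot: [0.3, 0.954, 0.006, -0.007]
wrist_force: [1.2, -0.7, 0.5]
width: 0.0855
```

Run:
```python
from h import *
s,T=st()
```

```text
t 5.075 q [-0.826  0.354  0.719  0.005  2.087 -1.784] p [ 0.4523 -0.3156  0.4537] F [ 1.2 -0.7  0.5] w 0.0855
tool x [-0.82   0.573  0.017] z [-0.009  0.016 -1.   ]
```

carry_out([
  {"dx":0.11,"dy":0.21,"dz":0,"roll":0,"jaw":0},
  {"dx":0.11,"dy":0.21,"dz":0,"roll":0,"jaw":0},
  {"dx":0.11,"dy":0.21,"dz":0,"roll":0,"jaw":0},
  {"dx":0.93,"dy":-0.36,"dz":0,"roll":0,"jaw":0},
  {"dx":0.93,"dy":-0.36,"dz":0,"roll":0,"jaw":0},
  {"dx":0.93,"dy":-0.36,"dz":0,"roll":0,"jaw":0},
  {"dx":0.93,"dy":-0.36,"dz":0,"roll":0,"jaw":0},
  {"dx":0.93,"dy":-0.36,"dz":0,"roll":0,"jaw":0},
  {"dx":0.93,"dy":-0.36,"dz":0,"roll":0,"jaw":0},
])

```text
t: 6.2
eef_pos: [0.6598, -0.3399, 0.3569]
tool_rot: [0.301, 0.954, 0.004, 0.009]
wrist_force: [-0.4, -0.5, -0.3]
width: 0.0856
```

Run:
```python
from h import *
s,T=st()
```

```text
t 6.2 q [-0.639  0.78   0.221  0.015  2.126 -1.591] p [ 0.6598 -0.3399  0.3569] F [-0.4 -0.5 -0.3] w 0.0856
tool x [-0.819  0.574 -0.014] z [ 0.019  0.002 -1.   ]
```

carry_out([
  {"dx":0.82,"dy":-0.57,"dz":0.3,"roll":0,"jaw":0},
])

```text
t: 6.32
eef_pos: [0.67, -0.3528, 0.3463]
tool_rot: [0.3, 0.954, 0.001, 0.024]
wrist_force: [0.1, 0.1, -0.8]
width: 0.0853
```

carry_out([
  {"dx":0.82,"dy":-0.57,"dz":0.3,"roll":0,"jaw":0},
])

```text
t: 6.45
eef_pos: [0.6796, -0.3656, 0.3371]
tool_rot: [0.3, 0.953, -0.002, 0.04]
wrist_force: [-0.2, 0.8, 0.6]
width: 0.0853
```

Run:
```python
from h import *
s,T=st()
```

```text
t 6.45 q [-0.654  0.808  0.221  0.027  2.035 -1.602] p [ 0.6796 -0.3656  0.3371] F [-0.2  0.8  0.6] w 0.0853
tool x [-0.817  0.572 -0.078] z [ 0.075 -0.028 -0.997]
```

carry_out([
  {"dx":0.7,"dy":-0.7,"dz":0.3,"roll":0,"jaw":0},
])

```text
t: 6.58
eef_pos: [0.684, -0.3857, 0.3288]
tool_rot: [0.3, 0.952, -0.005, 0.056]
wrist_force: [0.4, -0.0, -0.6]
width: 0.0854
```

carry_out([
  {"dx":0.7,"dy":-0.7,"dz":0.3,"roll":0,"jaw":0},
])

```text
t: 6.7
eef_pos: [0.6878, -0.4059, 0.3208]
tool_rot: [0.3, 0.951, -0.009, 0.071]
wrist_force: [0.7, 0.5, -0.6]
width: 0.0855
```

carry_out([
  {"dx":0.7,"dy":-0.7,"dz":0.3,"roll":0,"jaw":0},
])

```text
t: 6.82
eef_pos: [0.6921, -0.4247, 0.3133]
tool_rot: [0.3, 0.95, -0.013, 0.087]
wrist_force: [-0.8, -0.1, 0.2]
width: 0.0851
```

carry_out([
  {"dx":0.7,"dy":-0.7,"dz":0.3,"roll":0,"jaw":0},
])

```text
t: 6.95
eef_pos: [0.6964, -0.4426, 0.3062]
tool_rot: [0.299, 0.948, -0.017, 0.103]
wrist_force: [0.1, 0.2, -0.7]
width: 0.0854
```

```bash
cat >> h.py <<'E'
def tilt(T):
    x=T[:3,0];h=-x[:2]/np.hypot(*x[:2]);z=T[:3,2]
    print('tilt %.1f  lateral %.1f deg, jaw-axis elev %.1f, heading %.1f'%(np.degrees(np.arctan2(z[:2]@h,-z[2])),np.degrees(z[:2]@[-h[1],h[0]]),np.degrees(np.arcsin(T[2,1])),np.degrees(np.arctan2(h[1],h[0]))))
E
python3 - <<'E'
from h import *
s,T=st();tilt(T)
E
```

```text
t 6.95 q [-0.726  0.855  0.221  0.055  1.862 -1.664] p [ 0.6964 -0.4426  0.3062] F [ 0.1  0.2 -0.7] w 0.0854
tool x [-0.8    0.564 -0.205] z [ 0.185 -0.094 -0.978]
tilt 11.8  lateral 1.7 deg, jaw-axis elev 1.7, heading -35.2
```

carry_out([
  {"dx":0.75,"dy":-0.65,"dz":0.35,"roll":0,"jaw":0},
])

```text
t: 7.08
eef_pos: [0.7022, -0.456, 0.3015]
tool_rot: [0.299, 0.946, -0.021, 0.119]
wrist_force: [0.8, -0.3, 0.1]
width: 0.0854
```

carry_out([
  {"dx":0.75,"dy":-0.65,"dz":0.35,"roll":0,"jaw":0},
])

```text
t: 7.2
eef_pos: [0.7083, -0.4684, 0.2977]
tool_rot: [0.299, 0.944, -0.026, 0.136]
wrist_force: [0.8, 0.2, -0.6]
width: 0.0857
```

carry_out([
  {"dx":0.75,"dy":-0.65,"dz":0.35,"roll":0,"jaw":0},
])

```text
t: 7.32
eef_pos: [0.7144, -0.4805, 0.2941]
tool_rot: [0.298, 0.942, -0.031, 0.152]
wrist_force: [-0.5, 0.0, -0.3]
width: 0.0854
```

carry_out([
  {"dx":0.75,"dy":-0.65,"dz":0.35,"roll":0,"jaw":0},
])

```text
t: 7.45
eef_pos: [0.7206, -0.4924, 0.2908]
tool_rot: [0.297, 0.939, -0.036, 0.169]
wrist_force: [-0.3, -0.7, 0.2]
width: 0.0851
```

carry_out([
  {"dx":0.75,"dy":-0.65,"dz":0.35,"roll":0,"jaw":0},
])

```text
t: 7.58
eef_pos: [0.7267, -0.5038, 0.2879]
tool_rot: [0.297, 0.936, -0.041, 0.185]
wrist_force: [-0.2, -0.4, -0.4]
width: 0.0854
```

carry_out([
  {"dx":0.75,"dy":-0.65,"dz":0.35,"roll":0,"jaw":0},
])

```text
t: 7.7
eef_pos: [0.7328, -0.5149, 0.2854]
tool_rot: [0.296, 0.933, -0.046, 0.202]
wrist_force: [0.3, 1.1, -0.0]
width: 0.0852
```

Run:
```python
from h import *
s,T=st();tilt(T)
```

```text
t 7.7 q [-0.772  0.904  0.221  0.096  1.61  -1.705] p [ 0.7328 -0.5149  0.2854] F [ 0.3  1.1 -0. ] w 0.0852
tool x [-0.743  0.533 -0.404] z [ 0.349 -0.206 -0.914]
tilt 23.8  lateral 2.1 deg, jaw-axis elev 1.9, heading -35.6
```

carry_out([
  {"dx":0.65,"dy":-0.75,"dz":0.35,"roll":0,"jaw":0},
])

```text
t: 7.82
eef_pos: [0.7344, -0.5311, 0.2836]
tool_rot: [0.295, 0.929, -0.052, 0.218]
wrist_force: [-0.9, 0.6, -0.6]
width: 0.0852
```

carry_out([
  {"dx":0.65,"dy":-0.75,"dz":0.35,"roll":0,"jaw":0},
])

```text
t: 7.95
eef_pos: [0.7353, -0.5476, 0.2821]
tool_rot: [0.294, 0.925, -0.057, 0.234]
wrist_force: [0.4, -0.1, 0.4]
width: 0.0854
```

carry_out([
  {"dx":0.65,"dy":-0.75,"dz":0.35,"roll":0,"jaw":0},
])

```text
t: 8.07
eef_pos: [0.7366, -0.563, 0.2808]
tool_rot: [0.293, 0.921, -0.063, 0.25]
wrist_force: [0.7, -0.5, 0.4]
width: 0.0854
```

carry_out([
  {"dx":0.65,"dy":-0.75,"dz":0.35,"roll":0,"jaw":0},
])

```text
t: 8.2
eef_pos: [0.7382, -0.5776, 0.2798]
tool_rot: [0.292, 0.916, -0.069, 0.266]
wrist_force: [0.2, -0.6, 1.3]
width: 0.0859
```

carry_out([
  {"dx":0.65,"dy":-0.75,"dz":0.35,"roll":0,"jaw":0},
])

```text
t: 8.32
eef_pos: [0.7398, -0.5915, 0.2791]
tool_rot: [0.291, 0.911, -0.075, 0.281]
wrist_force: [0.7, -0.4, 0.9]
width: 0.0857
```

Run:
```python
from h import *
s,T=st();tilt(T)
```

```text
t 8.325 q [-0.839  0.939  0.221  0.15   1.41  -1.772] p [ 0.7398 -0.5915  0.2791] F [ 0.7 -0.4  0.9] w 0.0857
tool x [-0.672  0.489 -0.556] z [ 0.469 -0.301 -0.831]
tilt 33.8  lateral 1.9 deg, jaw-axis elev 1.5, heading -36.0
```

carry_out([
  {"dx":-0.8,"dy":0.7,"dz":-0.1,"roll":0.314,"jaw":0},
  {"dx":-0.8,"dy":0.7,"dz":-0.1,"roll":0.314,"jaw":0},
  {"dx":-0.8,"dy":0.7,"dz":-0.1,"roll":0.314,"jaw":0},
  {"dx":-0.8,"dy":0.7,"dz":-0.1,"roll":0.314,"jaw":0},
  {"dx":-0.8,"dy":0.7,"dz":-0.1,"roll":0.314,"jaw":0},
  {"dx":-0.8,"dy":0.7,"dz":-0.1,"roll":0.314,"jaw":0},
  {"dx":-0.8,"dy":0.7,"dz":-0.1,"roll":0.314,"jaw":0},
  {"dx":-0.8,"dy":0.7,"dz":-0.1,"roll":0.314,"jaw":0},
  {"dx":-0.8,"dy":0.7,"dz":-0.1,"roll":0.314,"jaw":0},
  {"dx":-0.8,"dy":0.7,"dz":-0.1,"roll":0.314,"jaw":0},
  {"dx":-0.8,"dy":0.7,"dz":-0.1,"roll":0.314,"jaw":0},
])

```text
t: 9.7
eef_pos: [0.35, -0.2379, 0.2368]
tool_rot: [0.076, 0.956, -0.009, 0.284]
wrist_force: [0.1, 0.2, 0.0]
width: 0.0852
```

Run:
```python
from h import *
s,T=st();tilt(T)
im,d=eyes.snapshot('wrist'); save(0,'w2',im); np.savez('w2.npz',im=im,d=d,T=T)
P=pts('wrist',d,T).reshape(-1,3)
m=(P[:,0]>.38)&(P[:,0]<.58)&(P[:,1]>-.34)&(P[:,1]<-.18)&(P[:,2]>.045)&(P[:,2]<.065)
Q=P[m];print(len(Q),Q[:,2].max()); print(cv2.minAreaRect((Q[:,:2]*1000).astype(np.float32)))
```

```text
t 9.7 q [-1.206 -0.025  1.936  0.6    1.029 -2.883] p [ 0.35   -0.2379  0.2368] F [0.1 0.2 0. ] w 0.0852
tool x [-0.827  0.139 -0.544] z [ 0.541 -0.06  -0.839]
tilt 33.0  lateral 1.7 deg, jaw-axis elev 1.5, heading -9.6
970 0.057437814926594166
((468.2193908691406, -263.82049560546875), (56.020450592041016, 106.11605834960938), 80.9582290649414)
```

View pics/w2.png

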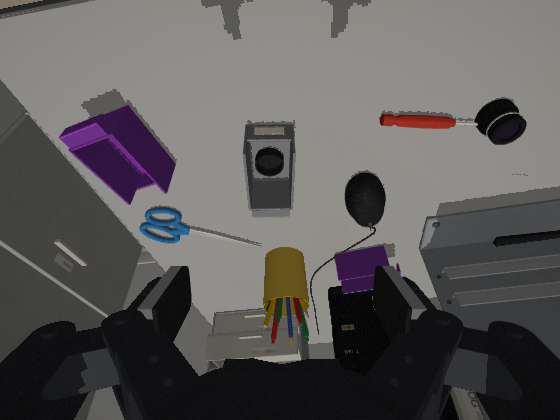

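carry_out([
  {"dx":0.12,"dy":-0.026,"dz":-0.05,"roll":0,"jaw":0},
  {"dx":0.242,"dy":-0.052,"dz":-0.2,"roll":0,"jaw":0},
  {"dx":0.242,"dy":-0.052,"dz":-0.27,"roll":0,"jaw":0},
  {"dx":0.242,"dy":-0.052,"dz":-0.27,"roll":0,"jaw":0},
])

```text
t: 10.25
eef_pos: [0.4775, -0.2609, 0.1038]
tool_rot: [0.079, 0.958, -0.006, 0.274]
wrist_force: [-0.1, 0.2, 1.0]
width: 0.0854
```

Run:
```python
from h import *
s,T=st();tilt(T)
im,d=eyes.snapshot('wrist'); save(0,'w3',im); np.savez('w3.npz',im=im,d=d,T=T)
im,d=eyes.snapshot('side'); save(0,'s3',im[120:400,150:450])
```

```text
t 10.25 q [-0.907  0.388  1.882  0.744  0.597 -2.883] p [ 0.4775 -0.2609  0.1038] F [-0.1  0.2  1. ] w 0.0854
tool x [-0.837  0.148 -0.527] z [ 0.525 -0.054 -0.849]
tilt 31.8  lateral 2.2 deg, jaw-axis elev 1.9, heading -10.0
```

View pics/w3.png

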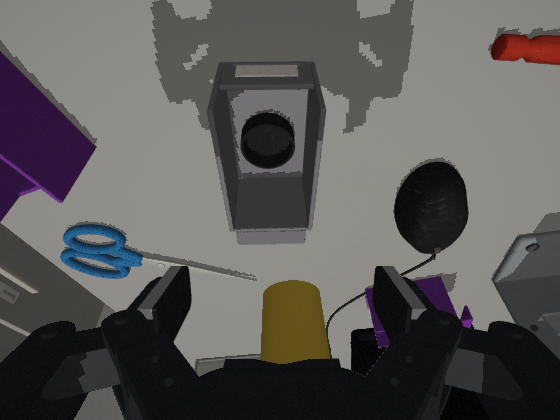

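View pics/s3.png

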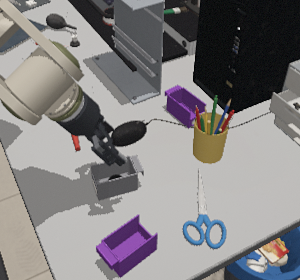

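```bash
cat >> h.py <<'E'
from scipy.optimize import least_squares
DAT=[([-1.4133,.3812,1.2982,0,1.4636,-.2153],[.2003,-.5119,.2307]),([-.805,.241,1.163,0,1.738,.918],[.425,-.2725,.3507]),
([-.858,.264,.223,.012,2.635,.875],[.3519,-.2253,.6528]),([-.858,.062,1.107,.006,1.959,.867],[.3517,-.2249,.4512]),
([-.826,.354,.719,.005,2.087,-1.784],[.4523,-.3156,.4537]),([-.639,.78,.221,.015,2.126,-1.591],[.6598,-.3399,.3569]),
([-.839,.939,.221,.15,1.41,-1.772],[.7398,-.5915,.2791]),([-1.206,-.025,1.936,.6,1.029,-2.883],[.35,-.2379,.2368]),([-.907,.388,1.882,.744,.597,-2.883],[.4775,-.2609,.1038])]
def rot(q): return R.from_euler('Z',q[0])*R.from_euler('Y',q[1]+q[2])*R.from_euler('Z',q[3])*R.from_euler('Y',q[4])*R.from_euler('Z',q[5]+np.pi/2)
def fk(q,w):
    r1=R.from_euler('Z',q[0]);r2=r1*R.from_euler('Y',q[1]);r3=r2*R.from_euler('Y',q[2]);r4=r3*R.from_euler('Z',q[3]);r5=r4*R.from_euler('Y',q[4])
    return r1.apply([w[0],w[1],w[2]])+r2.apply([w[3],0,w[4]])+r3.apply([w[5],0,w[6]])+r4.apply([0,w[7],0])+r5.apply([0,0,w[8]])
E
python3 - <<'E'
from h import *
f=lambda w:np.concatenate([fk(q,w)-p for q,p in DAT]+[1e-4*w])
o=least_squares(f,[0,.1,.3,0,.4,0,.4,0,.25]);print(o.x.round(4),np.abs(f(o.x)[:27]).max()); np.save('w.npy',o.x)
for q in (DAT[6][0],DAT[7][0],DAT[8][0],DAT[0][0]):
    M=rot(q).as_matrix();print(M[:,0].round(3),M[:,2].round(3))
E
```

```text
[ 0.000e+00  1.177e-01  1.302e-01 -0.000e+00  5.370e-01  1.031e-01
  3.508e-01 -3.000e-04  2.575e-01] 0.00026571718767870456
[-0.673  0.488 -0.556] [ 0.468 -0.301 -0.831]
[-0.827  0.139 -0.544] [ 0.541 -0.061 -0.839]
[-0.837  0.147 -0.528] [ 0.526 -0.054 -0.849]
[0.931 0.364 0.   ] [-0.     0.001 -1.   ]
```

```bash
cat >> h.py <<'E'
LO=np.array([-3.11,-.89,.22,-1.42,.17,-2.88]);HI=np.array([3.11,2.33,2.48,4.56,2.85,2.88])
def toolR(h,t,flip,lat=0):
    h,t=np.radians(h),np.radians(t)
    z=np.array([np.cos(h)*np.sin(t),np.sin(h)*np.sin(t),-np.cos(t)]);y=np.array([np.sin(h),-np.cos(h),0])
    if flip:y=-y
    return R.from_matrix(np.c_[np.cross(y,z),y,z])
def ik(p,Rt,q0,w,lim=True):
    f=lambda q:np.concatenate([(fk(q,w)-p)*3,(Rt.inv()*rot(q)).as_rotvec()])
    o=least_squares(f,np.clip(q0,LO+1e-3,HI-1e-3) if lim else q0,bounds=(LO,HI) if lim else (-np.inf,np.inf));return o.x,o.cost
E
python3 - <<'E'
from h import *
w=np.load('w.npy')
for name,G,hs in [('pick',[.461,-.2626,.034],[-9,-15,-20,-25,-30,-40]),('rack',[.634,.09,.107],[2.8])]:
  for flip in (1,0):
   for t in (30,40):
    for h in hs:
      Rt=toolR(h,t,flip);p=np.array(G)+.019*Rt.as_matrix()[:,2]
      q,c=ik(p,Rt,[-.8,.6,1.5,.3,1.,-2 if flip else 1],w,False);print(name,flip,t,h,q.round(2),'ok' if c<1e-8 and (q>LO).all() and (q<HI).all() else 'BAD %.4f'%c)
E
```

```text
pick 1 30 -9 [-0.9   0.56  1.96  1.03  0.41 -3.23] BAD 0.0000
pick 1 30 -15 [-0.88  0.55  1.98  1.06  0.34 -3.15] BAD 0.0000
pick 1 30 -20 [-0.85  0.55  1.98  1.06  0.28 -3.07] BAD 0.0000
pick 1 30 -25 [-0.83  0.55  1.99  1.05  0.22 -2.95] BAD 0.0000
pick 1 30 -30 [-0.81  0.55  1.99  0.97  0.17 -2.78] BAD 0.0000
pick 1 30 -40 [-0.75  0.55  1.98  0.32  0.09 -1.94] BAD 0.0000
pick 1 40 -9 [-0.96  0.59  2.06  1.65  0.48 -3.9 ] BAD 0.0000
pick 1 40 -15 [-0.93  0.59  2.08  1.82  0.42 -3.96] BAD 0.0000
pick 1 40 -20 [-0.9   0.59  2.09  1.99  0.38 -4.03] BAD 0.0000
pick 1 40 -25 [-0.87  0.59  2.1   2.18  0.33 -4.12] BAD 0.0000
pick 1 40 -30 [-0.83  0.59  2.1  -0.73 -0.3  -1.1 ] BAD 0.0000
pick 1 40 -40 [-0.76  0.59  2.09 -0.17 -0.24 -1.46] BAD 0.0000
pick 0 30 -9 [-0.9   0.56  1.96  1.03  0.41 -0.09] ok
pick 0 30 -15 [-0.88  0.55  1.98  1.06  0.34 -0.01] ok
pick 0 30 -20 [-0.85  0.55  1.98  1.06  0.28  0.08] ok
pick 0 30 -25 [-0.83  0.55  1.99  1.05  0.22  0.19] ok
pick 0 30 -30 [-0.81  0.55  1.99  0.97  0.17  0.36] BAD 0.0000
pick 0 30 -40 [-0.75  0.55  1.98  0.32  0.09  1.2 ] BAD 0.0000
pick 0 40 -9 [-0.96  0.59  2.06  1.65  0.48 -0.76] ok
pick 0 40 -15 [-0.93  0.59  2.08  1.82  0.42 -0.82] ok
pick 0 40 -20 [-0.9   0.59  2.09  1.99  0.38 -0.89] ok
pick 0 40 -25 [-0.87  0.59  2.1   2.18  0.33 -0.98] ok
pick 0 40 -30 [-0.83  0.59  2.1  -0.73 -0.3   2.04] BAD 0.0000
pick 0 40 -40 [-0.76  0.59  2.09 -0.17 -0.24  1.69] BAD 0.0000
rack 1 30 2.8 [-0.06  0.53  1.62  0.13  0.47 -1.78] ok
rack 1 40 2.8 [-0.07  0.53  1.74  0.41  0.2  -2.07] ok
rack 0 30 2.8 [-0.06  0.53  1.62  0.13  0.47  1.36] ok
rack 0 40 2.8 [-0.07  0.53  1.74  0.41  0.2   1.07] ok
```

Run:
```python
from h import *
im,d=eyes.snapshot('side'); save(0,'s4',cv2.resize(im[150:330,150:350],(0,0),fx=3.3,fy=3.3,interpolation=2))
np.savez('s4.npz',d=d,im=im)
w=np.load('w.npy')
for name,G,hs in [('pick',[.461,-.2626,.034],[-9,-15,-20,-25])]:
  for flip in (1,):
   for t in (15,20,25):
    for h in hs:
      Rt=toolR(h,t,flip);p=np.array(G)+.019*Rt.as_matrix()[:,2]
      q,c=ik(p,Rt,[-.8,.6,1.5,.3,1.,-2 if flip else 1],w,False);print(name,flip,t,h,q.round(2),'ok' if c<1e-8 and (q>LO).all() and (q<HI).all() else 'BAD %.4f'%c)
```

```text
pick 1 15 -9 [-0.81  0.56  1.8   0.29  0.59 -2.45] ok
pick 1 15 -15 [-0.8   0.56  1.81  0.25  0.57 -2.31] ok
pick 1 15 -20 [-0.79  0.55  1.81  0.21  0.55 -2.18] ok
pick 1 15 -25 [-0.78  0.55  1.81  0.17  0.53 -2.05] ok
pick 1 20 -9 [-0.84  0.55  1.86  0.46  0.51 -2.64] ok
pick 1 20 -15 [-0.83  0.55  1.86  0.42  0.47 -2.49] ok
pick 1 20 -20 [-0.81  0.55  1.87  0.37  0.44 -2.35] ok
pick 1 20 -25 [-0.8   0.55  1.87  0.31  0.41 -2.19] ok
pick 1 25 -9 [-0.87  0.55  1.91  0.71  0.44 -2.9 ] BAD 0.0000
pick 1 25 -15 [-0.85  0.55  1.92  0.68  0.38 -2.76] ok
pick 1 25 -20 [-0.83  0.55  1.93  0.63  0.34 -2.62] ok
pick 1 25 -25 [-0.81  0.54  1.93  0.55  0.3  -2.45] ok
```

View pics/s4.png

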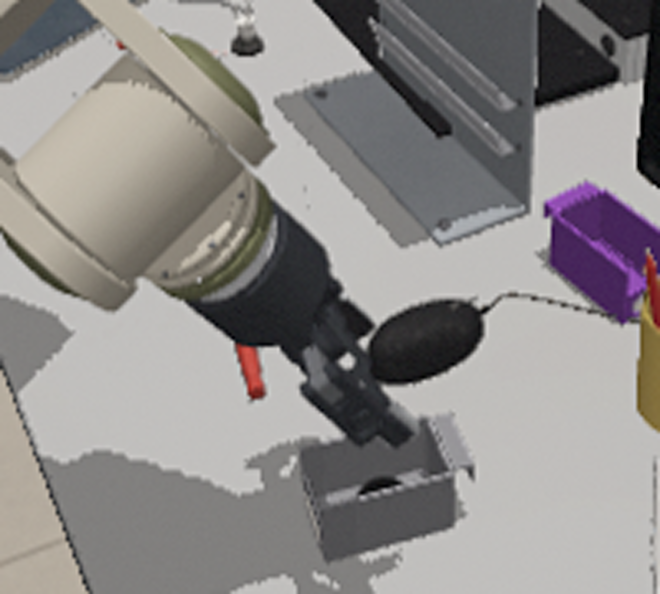

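```bash
cat > sim.py <<'E'
from h import *
w=np.load('w.npy');WP=1.58
def solve(p,Rt,q0):
    f=lambda q:np.concatenate([(fk(q,w)-p)*WP,(Rt.inv()*rot(q)).as_rotvec()])
    return least_squares(f,np.clip(q0,LO+1e-4,HI-1e-4),bounds=(LO,HI)).x
def call(q,rows):
    p0=fk(q,w);R0=rot(q)
    for dx,dy,dz,ro in rows:
        pt=p0+.5*np.array([dx,dy,dz]);Rt=R.from_rotvec([0,0,1.5*ro])*R0
        pc=fk(q,w);d=pt-pc;n=np.linalg.norm(d);pt=pc+d*min(1,.0625/max(n,1e-9))
        rv=(Rt*rot(q).inv()).as_rotvec();n=np.linalg.norm(rv);Rt=R.from_rotvec(rv*min(1,.187/max(n,1e-9)))*rot(q)
        q=solve(pt,Rt,q)
    return q
def rep(q):
    T=np.eye(4);T[:3,:3]=rot(q).as_matrix();T[:3,3]=fk(q,w);print(q.round(3),T[:3,3].round(4),'z',T[:3,2].round(3),end=' ');tilt(T)
E
python3 - <<'E'
from sim import *
q=np.array(DAT[5][0]);
for _ in range(2): q=call(q,[(.82,-.57,.3,0)])
rep(q)
q=np.array(DAT[7][0]); q=call(q,[(.12,-.026,-.05,0),(.242,-.052,-.2,0),(.242,-.052,-.27,0),(.242,-.052,-.27,0)]);rep(q)
E
```

```text
[-0.655  0.809  0.22   0.026  2.039 -1.602] [ 0.6789 -0.3656  0.3367] z [ 0.072 -0.026 -0.997] tilt 4.3  lateral 1.1 deg, jaw-axis elev 1.1, heading -35.1
[-0.909  0.378  1.88   0.74   0.598 -2.88 ] [ 0.4774 -0.2627  0.109 ] z [ 0.53  -0.063 -0.846] tilt 32.2  lateral 1.7 deg, jaw-axis elev 1.4, heading -9.8
```

Run:
```python
from sim import *
s,T=st();q0=np.array(s['joint_positions']);rep(q0)
print('A')
for ro in (0,-.04,-.08,-.12):
    q=call(q0,[(0,0,-.05,ro)]*2);q=call(q,[(0,0,-.05,0)]*1);q=call(q,[(0,0,-.05,0)]*1);rep(q)
print('B roll180')
# raise & retreat to place, then roll 180 negative
q=call(q0,[(.2,-.2,.4,-.5)]*8);rep(q)
q=call(q,[(.0,-.0,.3,-1)]*10);rep(q)
q=call(q,[(.0,-.0,.0,-.77)]*8);rep(q)
```

```text
t 10.4 q [-0.91   0.378  1.882  0.742  0.599 -2.884] p [ 0.4769 -0.2621  0.1088] F [-0.7 -0.9  0.7] w 0.0854
tool x [-0.834  0.144 -0.533] z [ 0.53  -0.06  -0.846]
[-0.91   0.378  1.882  0.742  0.599 -2.884] [ 0.4767 -0.2619  0.1087] z [ 0.53  -0.06  -0.846] tilt 32.2  lateral 1.8 deg, jaw-axis elev 1.5, heading -9.8
A
[-0.85   0.495  1.873  0.77   0.491 -2.88 ] [ 0.4969 -0.2594  0.0562] z [ 0.494 -0.064 -0.867] tilt 29.8  lateral 1.6 deg, jaw-axis elev 1.4, heading -10.7
[-0.85   0.498  1.898  0.814  0.442 -2.88 ] [ 0.4925 -0.2608  0.0522] z [ 0.496 -0.093 -0.863] tilt 30.3  lateral 1.6 deg, jaw-axis elev 1.4, heading -13.8
[-0.846  0.501  1.921  0.861  0.393 -2.88 ] [ 0.4885 -0.2617  0.0482] z [ 0.497 -0.123 -0.859] tilt 30.7  lateral 1.6 deg, jaw-axis elev 1.4, heading -17.1
[-0.84   0.505  1.943  0.912  0.343 -2.88 ] [ 0.4851 -0.2622  0.0443] z [ 0.495 -0.153 -0.855] tilt 31.1  lateral 1.6 deg, jaw-axis elev 1.4, heading -20.3
B roll180
[-0.701  0.359  1.221 -0.102  1.007 -1.329] [ 0.5767 -0.3619  0.3087] z [ 0.347 -0.405 -0.846] tilt 32.2  lateral 1.8 deg, jaw-axis elev 1.5, heading -52.8
[-0.541  0.713  0.22  -0.709  2.217 -0.138] [ 0.5598 -0.3553  0.4449] z [-0.373 -0.383 -0.845] tilt 32.2  lateral 2.4 deg, jaw-axis elev 2.0, heading -138.7
[-0.69   0.769  0.22  -0.377  2.644  1.015] [ 0.5064 -0.3241  0.4033] z [-0.489  0.176 -0.854] tilt 31.2  lateral 2.6 deg, jaw-axis elev 2.3, heading 155.1
```

Run:
```python
from sim import *
import sys
s,T=st();q0=np.array(s['joint_positions'])
q=call(q0,[(.2,-.2,.4,-.5)]*8)
q=call(q,[(.0,-.0,.3,-1)]*10)
q=call(q,[(.0,-.0,.0,-.77)]*8)
for dd in (-24,-45,-60):
    qq=q.copy();a=np.radians(dd)
    for i in range(34):
        qq=call(qq,[(np.cos(a),np.sin(a),.3,0)])
        if i%8==1: print(dd,i,end=' ');rep(qq)
```

```text
t 10.4 q [-0.91   0.378  1.882  0.742  0.599 -2.884] p [ 0.4769 -0.2621  0.1088] F [-0.7 -0.9  0.7] w 0.0854
tool x [-0.834  0.144 -0.533] z [ 0.53  -0.06  -0.846]
-24 1 [-0.669  0.799  0.22  -0.323  2.588  1.085] [ 0.5313 -0.325   0.377 ] z [-0.466  0.156 -0.871] tilt 29.3  lateral 3.1 deg, jaw-axis elev 2.7, heading 155.3
-24 9 [-0.615  0.882  0.22  -0.199  2.345  1.244] [ 0.6146 -0.3345  0.2957] z [-0.332  0.062 -0.941] tilt 19.3  lateral 4.5 deg, jaw-axis elev 4.3, heading 156.0
-24 17 [-0.587  0.932  0.22  -0.138  2.076  1.315] [ 0.6894 -0.3545  0.2444] z [-0.141 -0.05  -0.989] tilt 6.4  lateral 5.8 deg, jaw-axis elev 5.8, heading 157.2
-24 25 [-0.573  0.971  0.22  -0.097  1.783  1.348] [ 0.7648 -0.3821  0.2152] z [ 0.088 -0.169 -0.982] tilt -8.3  lateral 7.2 deg, jaw-axis elev 7.2, heading 158.9
-24 33 [-0.566  1.01   0.22  -0.062  1.473  1.359] [ 0.8387 -0.4123  0.2036] z [ 0.325 -0.279 -0.903] tilt -23.8  lateral 9.1 deg, jaw-axis elev 8.4, heading 161.2
-45 1 [-0.721  0.797  0.22  -0.368  2.573  1.001] [ 0.5103 -0.3587  0.3782] z [-0.468  0.154 -0.87 ] tilt 29.3  lateral 3.2
[... 813 characters left out ...]
al 3.3 deg, jaw-axis elev 2.8, heading 155.2
-60 9 [-0.94   0.87   0.22  -0.398  2.262  0.797] [ 0.4501 -0.5483  0.3095] z [-0.381  0.015 -0.925] tilt 21.0  lateral 8.1 deg, jaw-axis elev 7.5, heading 156.2
-60 17 [-1.039  0.926  0.22  -0.356  1.946  0.743] [ 0.4336 -0.6706  0.2605] z [-0.266 -0.187 -0.946] tilt 10.7  lateral 15.6 deg, jaw-axis elev 15.5, heading 158.4
-60 25 [-1.098  0.973  0.22  -0.307  1.62   0.713] [ 0.4386 -0.7715  0.2336] z [-0.13  -0.409 -0.903] tilt 0.0  lateral 24.6 deg, jaw-axis elev 25.4, heading 162.4
-60 33 [-1.138  1.019  0.22  -0.258  1.295  0.687] [ 0.4552 -0.8547  0.2248] z [ 0.013 -0.612 -0.791] tilt -9.8  lateral 34.2 deg, jaw-axis elev 36.0, heading 168.3
```

```bash
cat > b.py <<'E'
from sim import *
q0=np.array([-0.91,0.378,1.882,.742,.599,-2.883])
def lat(q):
    M=rot(q).as_matrix();return np.degrees(np.arcsin(M[2,1]))
def tl(q):
    M=rot(q).as_matrix();x=M[:2,0]/np.hypot(*M[:2,0]);return np.degrees(np.arctan2(M[:2,2]@x,-M[2,2]))
if __name__=='__main__':
    q=call(q0,[(.05,-.1,.5,-.5)]*8);rep(q)
    q=call(q,[(-.1,-.1,.1,-1)]*10);rep(q)
    q=call(q,[(0,0,.0,-.9)]*9);rep(q)
    for i in range(36):
        best=None
        for dd in range(-75,20,5):
            a=np.radians(dd)
            for dz in (.3,):
                n=call(q,[(np.cos(a),np.sin(a),dz,0)]); sc=(tl(n)-tl(q))-1.5*(abs(lat(n))-abs(lat(q)))
                if best is None or sc>best[0]: best=(sc,dd,n)
        q=best[2]
        if i%4==3: print(i,best[1],'tilt',tl(q).round(1),'lat',lat(q).round(1),end=' ');rep(q)
        if tl(q)>34: break
E
python3 b.py
```

```text
[-0.723  0.169  1.345 -0.085  1.071 -1.362] [ 0.5017 -0.3119  0.3587] z [ 0.346 -0.406 -0.846] tilt 32.2  lateral 1.7 deg, jaw-axis elev 1.5, heading -52.8
[-0.644  0.45   0.801 -0.596  1.92  -0.003] [ 0.4517 -0.3619  0.4087] z [-0.38  -0.374 -0.846] tilt 32.2  lateral 1.7 deg, jaw-axis elev 1.5, heading -138.7
[-0.821  0.714  0.322 -0.275  2.639  1.166] [ 0.4517 -0.3619  0.4087] z [-0.448  0.289 -0.846] tilt 32.2  lateral 1.7 deg, jaw-axis elev 1.5, heading 143.9
3 -25 tilt -28.5 lat 1.6 [-0.753  0.813  0.22  -0.175  2.592  1.311] [ 0.5194 -0.3575  0.3641] z [-0.405  0.254 -0.878] tilt 28.5  lateral 1.8 deg, jaw-axis elev 1.6, heading 144.1
7 -25 tilt -23.7 lat 1.4 [-0.707  0.857  0.22  -0.096  2.473  1.419] [ 0.5688 -0.3516  0.3219] z [-0.342  0.213 -0.915] tilt 23.7  lateral 1.5 deg, jaw-axis elev 1.4, heading 144.2
11 -25 tilt -18.1 lat 0.9 [-0.674  0.889  0.22  -0.046  2.347  1.489] [ 0.6126 -0.3502  0.2878] z [-0.263  0.168 -0.95 ] tilt 18.1  lateral 1.0 deg, jaw-axis elev 0.9, heading 144.3
15 -25 tilt -11.9 lat 0.2 [-0.651  0.915  0.22  -0.011  2.214  1.535] [ 0.6538 -0.353  
[... 337 characters left out ...]
.954  0.22   0.02   1.933  1.467] [ 0.6836 -0.4519  0.2243] z [ 0.039 -0.009 -0.999] tilt -2.1  lateral -0.9 deg, jaw-axis elev -0.9, heading 144.3
27 -40 tilt 9.7 lat -1.0 [-0.76   0.972  0.22   0.042  1.784  1.447] [ 0.7042 -0.4929  0.2129] z [ 0.147 -0.084 -0.986] tilt -9.7  lateral -1.1 deg, jaw-axis elev -1.0, heading 144.2
31 -40 tilt 17.5 lat -1.0 [-0.779  0.991  0.22   0.064  1.631  1.43 ] [ 0.7271 -0.5301  0.2056] z [ 0.254 -0.161 -0.954] tilt -17.5  lateral -1.1 deg, jaw-axis elev -1.0, heading 144.0
35 -45 tilt 25.3 lat -0.9 [-0.81   1.011  0.22   0.093  1.478  1.4  ] [ 0.742  -0.5744  0.2025] z [ 0.355 -0.239 -0.904] tilt -25.3  lateral -1.0 deg, jaw-axis elev -0.9, heading 143.9
```

```bash
cat > c.py <<'E'
from b import *
q=call(q0,[(-.1,0,.2,0)]*4);rep(q)
for ro in (.12,):
  for d in [(0,0,0),(0,0,1),(-1,0,0),(0,1,0),(0,-1,0),(1,0,0)]:
    n=q.copy()
    for i in range(5): n=call(n,[(*d,ro)])
    print(d,tl(n).round(1),lat(n).round(1),end=' ');rep(n)
E
timeout 300 python3 c.py
```

```text
[-1.017  0.152  1.828  0.576  0.876 -2.737] [ 0.4267 -0.2619  0.2087] z [ 0.53  -0.061 -0.846] tilt 32.2  lateral 1.7 deg, jaw-axis elev 1.5, heading -9.8
(0, 0, 0) -23.5 4.4 [-0.73   0.329  1.257  0.418  1.522 -2.88 ] [ 0.5439 -0.1891  0.2949] z [ 0.296  0.279 -0.914] tilt 23.5  lateral 4.8 deg, jaw-axis elev 4.4, heading 31.4
(0, 0, 1) -31.2 2.6 [-1.004  0.257  0.709  0.672  2.19  -2.88 ] [ 0.4532 -0.25    0.5441] z [ 0.366  0.369 -0.854] tilt 31.2  lateral 3.1 deg, jaw-axis elev 2.6, heading 39.3
(-1, 0, 0) -17.8 3.7 [-0.85  -0.091  1.616  0.317  1.602 -2.88 ] [ 0.353  -0.102   0.3335] z [ 0.243  0.196 -0.95 ] tilt 17.8  lateral 3.9 deg, jaw-axis elev 3.7, heading 26.4
(0, 1, 0) -29.9 1.6 [-0.378  0.067  1.835  0.543  1.072 -2.88 ] [0.4469 0.0746 0.2313] z [ 0.361  0.345 -0.866] tilt 29.9  lateral 1.8 deg, jaw-axis elev 1.6, heading 40.0
(0, -1, 0) -26.1 7.7 [-1.062  0.888  0.22   0.54   2.114 -2.88 ] [ 0.5628 -0.5359  0.3043] z [ 0.319  0.332 -0.888] tilt 26.1  lateral 8.5 deg, jaw-axis elev 7.7, heading 27.3
(1, 0, 0) -30.9 2.5 [-0.641  0.795  0.66   0.537  1.599 -2.88 ] [ 0.7597 -0.2557  0.2237] z [ 0.362  0.368 -0.857] tilt 30.9  lateral 2.9 deg, jaw-axis elev 2.5, heading 39.8
```

carry_out([
  {"dx":0.0,"dy":0,"dz":0.12,"roll":-0.06,"jaw":0},
  {"dx":0.05,"dy":-0.1,"dz":0.5,"roll":-0.5,"jaw":0},
  {"dx":0.05,"dy":-0.1,"dz":0.5,"roll":-0.5,"jaw":0},
  {"dx":0.05,"dy":-0.1,"dz":0.5,"roll":-0.5,"jaw":0},
  {"dx":0.05,"dy":-0.1,"dz":0.5,"roll":-0.5,"jaw":0},
  {"dx":0.05,"dy":-0.1,"dz":0.5,"roll":-0.5,"jaw":0},
])

```text
t: 11.15
eef_pos: [0.5009, -0.3124, 0.3656]
tool_rot: [0.426, 0.859, -0.112, 0.26]
wrist_force: [0.9, 0.0, 0.2]
width: 0.0856
```

carry_out([
  {"dx":-0.1,"dy":-0.1,"dz":0.1,"roll":-1.0,"jaw":0},
  {"dx":-0.1,"dy":-0.1,"dz":0.1,"roll":-1.0,"jaw":0},
  {"dx":-0.1,"dy":-0.1,"dz":0.1,"roll":-1.0,"jaw":0},
  {"dx":-0.1,"dy":-0.1,"dz":0.1,"roll":-1.0,"jaw":0},
  {"dx":-0.1,"dy":-0.1,"dz":0.1,"roll":-1.0,"jaw":0},
  {"dx":-0.1,"dy":-0.1,"dz":0.1,"roll":-1.0,"jaw":0},
  {"dx":-0.1,"dy":-0.1,"dz":0.1,"roll":-1.0,"jaw":0},
  {"dx":-0.1,"dy":-0.1,"dz":0.1,"roll":-1.0,"jaw":0},
  {"dx":-0.1,"dy":-0.1,"dz":0.1,"roll":-1.0,"jaw":0},
])

```text
t: 12.28
eef_pos: [0.4508, -0.3622, 0.4091]
tool_rot: [0.898, 0.341, -0.253, 0.113]
wrist_force: [-0.3, 0.5, -0.7]
width: 0.0851
```

Run:
```python
from h import *
s,T=st();tilt(T)
```

```text
t 12.275 q [-6.460e-01  4.470e-01  8.040e-01 -5.940e-01  1.916e+00 -1.000e-03] p [ 0.4508 -0.3622  0.4091] F [-0.3  0.5 -0.7] w 0.0851
tool x [ 0.639  0.556 -0.531] z [-0.378 -0.375 -0.847]
tilt 32.1  lateral 2.0 deg, jaw-axis elev 1.7, heading -138.9
```

carry_out([
  {"dx":0,"dy":0,"dz":0,"roll":-0.9,"jaw":0},
  {"dx":0,"dy":0,"dz":0,"roll":-0.9,"jaw":0},
  {"dx":0,"dy":0,"dz":0,"roll":-0.9,"jaw":0},
  {"dx":0,"dy":0,"dz":0,"roll":-0.9,"jaw":0},
  {"dx":0,"dy":0,"dz":0,"roll":-0.9,"jaw":0},
  {"dx":0,"dy":0,"dz":0,"roll":-0.9,"jaw":0},
  {"dx":0,"dy":0,"dz":0,"roll":-0.9,"jaw":0},
  {"dx":0,"dy":0,"dz":0,"roll":-0.9,"jaw":0},
  {"dx":0.07,"dy":0.0,"dz":0,"roll":-0.9,"jaw":0},
  {"dx":0.17,"dy":0.0,"dz":-0.06,"roll":-0.9,"jaw":0},
])

```text
t: 13.52
eef_pos: [0.5156, -0.3481, 0.3655]
tool_rot: [0.917, -0.294, -0.261, -0.069]
wrist_force: [0.7, -0.4, -0.3]
width: 0.0854
```

```bash
cat > g.py <<'E'
from b import *
s,T=st();q=np.array(s['joint_positions']);print('now tl %.1f lat %.1f'%(tl(q),lat(q)))
for dd in (-60,-45,-40,-35,-30,-25,-15):
  for dz in (-.3,0,.3):
    a=np.radians(dd);n=q.copy()
    for i in range(4): n=call(n,[(np.cos(a),np.sin(a),dz,0)])
    print(dd,dz,'tl %.1f lat %.1f'%(tl(n),lat(n)),fk(n,w).round(3))
E
python3 g.py
```

```text
t 13.525 q [-0.746  0.818  0.224 -0.188  2.632  1.307] p [ 0.5156 -0.3481  0.3655] F [ 0.7 -0.4 -0.3] w 0.0854
tool x [ 0.691 -0.504 -0.519] z [-0.438  0.281 -0.854]
now tl -31.3 lat 1.5
-60 -0.3 tl -27.9 lat 1.8 [ 0.523 -0.468  0.228]
-60 0 tl -27.3 lat 1.9 [ 0.506 -0.458  0.277]
-60 0.3 tl -27.1 lat 2.0 [ 0.487 -0.439  0.33 ]
-45 -0.3 tl -27.6 lat 1.6 [ 0.559 -0.427  0.223]
-45 0 tl -27.0 lat 1.7 [ 0.543 -0.417  0.272]
-45 0.3 tl -26.8 lat 1.7 [ 0.522 -0.401  0.324]
-40 -0.3 tl -27.5 lat 1.6 [ 0.57  -0.413  0.222]
-40 0 tl -26.9 lat 1.6 [ 0.554 -0.402  0.271]
-40 0.3 tl -26.8 lat 1.6 [ 0.533 -0.387  0.323]
-35 -0.3 tl -27.5 lat 1.5 [ 0.581 -0.397  0.222]
-35 0 tl -26.9 lat 1.5 [ 0.565 -0.387  0.27 ]
-35 0.3 tl -26.7 lat 1.5 [ 0.544 -0.372  0.323]
-30 -0.3 tl -27.5 lat 1.4 [ 0.591 -0.382  0.222]
-30 0 tl -26.9 lat 1.4 [ 0.576 -0.371  0.271]
-30 0.3 tl -26.8 lat 1.4 [ 0.554 -0.357  0.323]
-25 -0.3 tl -27.6 lat 1.3 [ 0.601 -0.366  0.222]
-25 0 tl -27.0 lat 1.3 [ 0.585 -0.355  0.271]
-25 0.3 tl -26.8 lat 1.3 [ 0.563 -0.342  0.324]
-15 -0.3 tl -27.7 lat 1.2 [ 0.618 -0.334  0.225]
-15 0 tl -27.1 lat 1.1 [ 0.603 -0.322  0.274]
-15 0.3 tl -27.0 lat 1.1 [ 0.579 -0.311  0.326]
```

carry_out([
  {"dx":0.85,"dy":-0.45,"dz":0.4,"roll":0,"jaw":0},
])

```text
t: 13.65
eef_pos: [0.5256, -0.3465, 0.3552]
tool_rot: [0.919, -0.293, -0.255, -0.068]
wrist_force: [0.0, -0.2, -0.1]
width: 0.0852
```

carry_out([
  {"dx":0.85,"dy":-0.45,"dz":0.4,"roll":0,"jaw":0},
])

```text
t: 13.78
eef_pos: [0.5327, -0.3465, 0.3527]
tool_rot: [0.922, -0.296, -0.243, -0.064]
wrist_force: [0.2, -0.3, 0.9]
width: 0.0853
```

carry_out([
  {"dx":0.85,"dy":-0.45,"dz":0.4,"roll":0,"jaw":0},
])

```text
t: 13.9
eef_pos: [0.5409, -0.3463, 0.3468]
tool_rot: [0.924, -0.297, -0.233, -0.061]
wrist_force: [-0.1, -0.9, -0.3]
width: 0.0853
```

carry_out([
  {"dx":0.85,"dy":-0.45,"dz":0.4,"roll":0,"jaw":0},
])

```text
t: 14.02
eef_pos: [0.5492, -0.3461, 0.3402]
tool_rot: [0.926, -0.298, -0.224, -0.059]
wrist_force: [0.3, -0.1, 1.1]
width: 0.0857
```

carry_out([
  {"dx":0.85,"dy":-0.45,"dz":0.4,"roll":0,"jaw":0},
])

```text
t: 14.15
eef_pos: [0.5573, -0.3461, 0.3342]
tool_rot: [0.928, -0.299, -0.214, -0.057]
wrist_force: [0.4, 0.1, -0.1]
width: 0.0854
```

carry_out([
  {"dx":0.85,"dy":-0.45,"dz":0.4,"roll":0,"jaw":0},
])

```text
t: 14.28
eef_pos: [0.5653, -0.3464, 0.3288]
tool_rot: [0.931, -0.299, -0.204, -0.054]
wrist_force: [-0.9, 0.4, 0.1]
width: 0.0855
```

carry_out([
  {"dx":0.85,"dy":-0.45,"dz":0.4,"roll":0,"jaw":0},
])

```text
t: 14.4
eef_pos: [0.5731, -0.3469, 0.3239]
tool_rot: [0.933, -0.3, -0.192, -0.052]
wrist_force: [0.3, 0.6, -0.3]
width: 0.0856
```

carry_out([
  {"dx":0.85,"dy":-0.45,"dz":0.4,"roll":0,"jaw":0},
])

```text
t: 14.52
eef_pos: [0.5808, -0.3477, 0.3194]
tool_rot: [0.935, -0.301, -0.181, -0.049]
wrist_force: [0.5, 1.5, 0.0]
width: 0.0858
```

carry_out([
  {"dx":0.85,"dy":-0.45,"dz":0.4,"roll":0,"jaw":0},
])

```text
t: 14.65
eef_pos: [0.5886, -0.3487, 0.3151]
tool_rot: [0.937, -0.302, -0.168, -0.046]
wrist_force: [0.1, -0.1, -0.2]
width: 0.0856
```

carry_out([
  {"dx":0.85,"dy":-0.45,"dz":0.4,"roll":0,"jaw":0},
])

```text
t: 14.78
eef_pos: [0.5963, -0.35, 0.3111]
tool_rot: [0.939, -0.303, -0.156, -0.044]
wrist_force: [0.0, -0.1, 0.1]
width: 0.0855
```

```bash
python3 g.py
```

```text
t 14.775 q [-0.689  0.859  0.222 -0.048  2.384  1.475] p [ 0.5963 -0.35    0.3111] F [ 0.  -0.1  0.1] w 0.0855
tool x [ 0.768 -0.555 -0.319] z [-0.266  0.176 -0.948]
now tl -18.6 lat 0.7
-60 -0.3 tl -14.3 lat 0.7 [ 0.602 -0.476  0.18 ]
-60 0 tl -13.5 lat 0.7 [ 0.585 -0.469  0.232]
-60 0.3 tl -13.1 lat 0.7 [ 0.568 -0.452  0.286]
-45 -0.3 tl -13.8 lat 0.5 [ 0.636 -0.435  0.175]
-45 0 tl -13.0 lat 0.5 [ 0.621 -0.427  0.226]
-45 0.3 tl -12.7 lat 0.4 [ 0.602 -0.413  0.28 ]
-40 -0.3 tl -13.7 lat 0.4 [ 0.647 -0.42   0.174]
-40 0 tl -12.9 lat 0.3 [ 0.632 -0.412  0.225]
-40 0.3 tl -12.6 lat 0.3 [ 0.613 -0.398  0.279]
-35 -0.3 tl -13.7 lat 0.3 [ 0.657 -0.405  0.173]
-35 0 tl -12.9 lat 0.2 [ 0.643 -0.396  0.224]
-35 0.3 tl -12.5 lat 0.2 [ 0.623 -0.383  0.279]
-30 -0.3 tl -13.7 lat 0.2 [ 0.667 -0.389  0.173]
-30 0 tl -12.9 lat 0.1 [ 0.653 -0.38   0.224]
-30 0.3 tl -12.5 lat 0.1 [ 0.632 -0.368  0.279]
-25 -0.3 tl -13.7 lat 0.1 [ 0.676 -0.373  0.173]
-25 0 tl -12.9 lat 0.0 [ 0.662 -0.364  0.224]
-25 0.3 tl -12.6 lat -0.0 [ 0.641 -0.352  0.279]
-15 -0.3 tl -13.9 lat -0.0 [ 0.692 -0.34   0.175]
-15 0 tl -13.1 lat -0.1 [ 0.678 -0.33   0.226]
-15 0.3 tl -12.7 lat -0.2 [ 0.656 -0.32   0.281]
```

carry_out([
  {"dx":0.76,"dy":-0.65,"dz":0.4,"roll":0,"jaw":0},
])

```text
t: 14.9
eef_pos: [0.5982, -0.3616, 0.3069]
tool_rot: [0.941, -0.303, -0.143, -0.041]
wrist_force: [-0.5, -0.9, 0.0]
width: 0.0856
```

carry_out([
  {"dx":0.76,"dy":-0.65,"dz":0.4,"roll":0,"jaw":0},
])

```text
t: 15.02
eef_pos: [0.5997, -0.3742, 0.3027]
tool_rot: [0.943, -0.304, -0.13, -0.037]
wrist_force: [0.1, -0.8, -0.3]
width: 0.0856
```

carry_out([
  {"dx":0.76,"dy":-0.65,"dz":0.4,"roll":0,"jaw":0},
])

```text
t: 15.15
eef_pos: [0.6021, -0.3854, 0.2988]
tool_rot: [0.945, -0.305, -0.117, -0.034]
wrist_force: [-0.0, -0.0, -0.1]
width: 0.0852
```

carry_out([
  {"dx":0.76,"dy":-0.65,"dz":0.4,"roll":0,"jaw":0},
])

```text
t: 15.28
eef_pos: [0.605, -0.3959, 0.2953]
tool_rot: [0.946, -0.305, -0.103, -0.03]
wrist_force: [0.5, -0.5, -0.4]
width: 0.0851
```

carry_out([
  {"dx":0.76,"dy":-0.65,"dz":0.4,"roll":0,"jaw":0},
])

```text
t: 15.4
eef_pos: [0.6083, -0.4062, 0.292]
tool_rot: [0.948, -0.306, -0.089, -0.026]
wrist_force: [0.1, -0.5, 0.0]
width: 0.0856
```

carry_out([
  {"dx":0.76,"dy":-0.65,"dz":0.4,"roll":0,"jaw":0},
])

```text
t: 15.52
eef_pos: [0.6119, -0.4161, 0.2888]
tool_rot: [0.949, -0.306, -0.075, -0.022]
wrist_force: [-0.8, -0.6, -0.3]
width: 0.0854
```

carry_out([
  {"dx":0.76,"dy":-0.65,"dz":0.4,"roll":0,"jaw":0},
])

```text
t: 15.65
eef_pos: [0.6157, -0.4259, 0.2858]
tool_rot: [0.95, -0.306, -0.06, -0.018]
wrist_force: [0.1, -0.4, -0.1]
width: 0.0856
```

carry_out([
  {"dx":0.76,"dy":-0.65,"dz":0.4,"roll":0,"jaw":0},
])

```text
t: 15.78
eef_pos: [0.6199, -0.4356, 0.2831]
tool_rot: [0.951, -0.306, -0.046, -0.013]
wrist_force: [-0.1, 0.4, -0.0]
width: 0.0855
```

carry_out([
  {"dx":0.76,"dy":-0.65,"dz":0.4,"roll":0,"jaw":0},
])

```text
t: 15.9
eef_pos: [0.6243, -0.4451, 0.2806]
tool_rot: [0.951, -0.307, -0.031, -0.008]
wrist_force: [-0.2, -0.2, 1.2]
width: 0.0854
```

carry_out([
  {"dx":0.76,"dy":-0.65,"dz":0.4,"roll":0,"jaw":0},
])

```text
t: 16.02
eef_pos: [0.6289, -0.4543, 0.2783]
tool_rot: [0.952, -0.307, -0.015, -0.003]
wrist_force: [-0.2, 0.1, -0.2]
width: 0.0857
```

carry_out([
  {"dx":0.76,"dy":-0.65,"dz":0.4,"roll":0,"jaw":0},
])

```text
t: 16.15
eef_pos: [0.6339, -0.4635, 0.2763]
tool_rot: [0.952, -0.307, 0.0, 0.002]
wrist_force: [0.6, -0.3, -0.0]
width: 0.0852
```

carry_out([
  {"dx":0.76,"dy":-0.65,"dz":0.4,"roll":0,"jaw":0},
])

```text
t: 16.27
eef_pos: [0.6391, -0.4725, 0.2745]
tool_rot: [0.952, -0.307, 0.016, 0.007]
wrist_force: [-0.4, -0.5, 0.5]
width: 0.0854
```

```bash
python3 g.py | grep -v ' -0.3 '
```

```text
t 16.275 q [-0.786  0.889  0.222  0.002  1.996  1.41 ] p [ 0.6391 -0.4725  0.2745] F [-0.4 -0.5  0.5] w 0.0854
tool x [ 0.811 -0.583  0.034] z [ 0.026 -0.023 -0.999]
now tl 2.0 lat 0.2
-60 0 tl 8.4 lat 0.7 [ 0.634 -0.579  0.2  ]
-60 0.3 tl 9.0 lat 0.8 [ 0.62  -0.562  0.257]
-45 0 tl 8.9 lat 0.5 [ 0.673 -0.539  0.197]
-45 0.3 tl 9.4 lat 0.5 [ 0.657 -0.524  0.253]
-40 0 tl 8.9 lat 0.4 [ 0.685 -0.524  0.196]
-40 0.3 tl 9.4 lat 0.4 [ 0.668 -0.51   0.253]
-35 0 tl 8.9 lat 0.3 [ 0.697 -0.509  0.196]
-35 0.3 tl 9.4 lat 0.3 [ 0.679 -0.496  0.252]
-30 0 tl 8.9 lat 0.2 [ 0.708 -0.493  0.196]
-30 0.3 tl 9.4 lat 0.2 [ 0.689 -0.481  0.253]
-25 0 tl 8.8 lat 0.1 [ 0.718 -0.477  0.197]
-25 0.3 tl 9.3 lat 0.1 [ 0.699 -0.466  0.253]
-15 0 tl 8.5 lat -0.1 [ 0.736 -0.444  0.2  ]
-15 0.3 tl 9.1 lat -0.1 [ 0.716 -0.434  0.256]
```

carry_out([
  {"dx":0.8,"dy":-0.55,"dz":0.4,"roll":0,"jaw":0},
])

```text
t: 16.4
eef_pos: [0.6476, -0.4768, 0.2733]
tool_rot: [0.951, -0.307, 0.032, 0.012]
wrist_force: [-1.0, -0.3, -0.2]
width: 0.0855
```

carry_out([
  {"dx":0.8,"dy":-0.55,"dz":0.4,"roll":0,"jaw":0},
])

```text
t: 16.52
eef_pos: [0.6567, -0.4804, 0.2726]
tool_rot: [0.951, -0.306, 0.048, 0.018]
wrist_force: [0.4, 0.2, -0.5]
width: 0.0853
```

carry_out([
  {"dx":0.8,"dy":-0.55,"dz":0.4,"roll":0,"jaw":0},
])

```text
t: 16.65
eef_pos: [0.6655, -0.4848, 0.272]
tool_rot: [0.95, -0.306, 0.064, 0.023]
wrist_force: [0.5, -0.5, -0.4]
width: 0.0854
```

carry_out([
  {"dx":0.8,"dy":-0.55,"dz":0.4,"roll":0,"jaw":0},
])

```text
t: 16.77
eef_pos: [0.6741, -0.4894, 0.2715]
tool_rot: [0.948, -0.305, 0.08, 0.028]
wrist_force: [-1.1, -0.5, -0.6]
width: 0.0853
```

carry_out([
  {"dx":0.8,"dy":-0.55,"dz":0.4,"roll":0,"jaw":0},
])

```text
t: 16.9
eef_pos: [0.6828, -0.4941, 0.2712]
tool_rot: [0.947, -0.305, 0.097, 0.034]
wrist_force: [0.3, -0.3, -0.7]
width: 0.0854
```

carry_out([
  {"dx":0.8,"dy":-0.55,"dz":0.4,"roll":0,"jaw":0},
])

```text
t: 17.02
eef_pos: [0.6914, -0.4989, 0.2711]
tool_rot: [0.945, -0.304, 0.113, 0.039]
wrist_force: [0.3, 0.2, -0.9]
width: 0.0857
```

carry_out([
  {"dx":0.8,"dy":-0.55,"dz":0.4,"roll":0,"jaw":0},
])

```text
t: 17.15
eef_pos: [0.7001, -0.5038, 0.2713]
tool_rot: [0.943, -0.304, 0.13, 0.044]
wrist_force: [-0.0, 0.5, -1.0]
width: 0.0854
```

carry_out([
  {"dx":0.8,"dy":-0.55,"dz":0.4,"roll":0,"jaw":0},
])

```text
t: 17.27
eef_pos: [0.7087, -0.5086, 0.2716]
tool_rot: [0.94, -0.303, 0.147, 0.05]
wrist_force: [0.7, 0.0, 0.5]
width: 0.0854
```

carry_out([
  {"dx":0.75,"dy":-0.65,"dz":0.4,"roll":0,"jaw":0},
])

```text
t: 17.4
eef_pos: [0.7141, -0.5182, 0.2719]
tool_rot: [0.938, -0.302, 0.163, 0.055]
wrist_force: [0.3, 0.1, 0.2]
width: 0.0854
```

carry_out([
  {"dx":0.75,"dy":-0.65,"dz":0.4,"roll":0,"jaw":0},
])

```text
t: 17.52
eef_pos: [0.719, -0.5283, 0.2722]
tool_rot: [0.935, -0.301, 0.18, 0.061]
wrist_force: [-0.0, 0.0, -0.3]
width: 0.0855
```

carry_out([
  {"dx":0.75,"dy":-0.65,"dz":0.4,"roll":0,"jaw":0},
])

```text
t: 17.65
eef_pos: [0.7243, -0.5378, 0.2727]
tool_rot: [0.931, -0.3, 0.196, 0.066]
wrist_force: [-0.4, 0.3, 0.2]
width: 0.0853
```

carry_out([
  {"dx":0.75,"dy":-0.65,"dz":0.4,"roll":0,"jaw":0},
])

```text
t: 17.77
eef_pos: [0.7296, -0.5469, 0.2736]
tool_rot: [0.928, -0.299, 0.213, 0.072]
wrist_force: [0.5, 0.8, -0.4]
width: 0.0853
```

```bash
python3 g.py | grep -v ' -0.3 '
```

```text
t 17.775 q [-0.792  0.923  0.222  0.067  1.547  1.416] p [ 0.7296 -0.5469  0.2736] F [ 0.5  0.8 -0.4] w 0.0853
tool x [ 0.731 -0.523  0.438] z [ 0.352 -0.261 -0.899]
now tl 26.0 lat 0.4
-60 0 tl 32.7 lat 0.9 [ 0.723 -0.65   0.205]
-60 0.3 tl 33.3 lat 0.9 [ 0.71  -0.635  0.264]
-45 0 tl 33.1 lat 0.6 [ 0.762 -0.61   0.202]
-45 0.3 tl 33.7 lat 0.6 [ 0.747 -0.596  0.26 ]
-40 0 tl 33.2 lat 0.6 [ 0.774 -0.595  0.202]
-40 0.3 tl 33.7 lat 0.6 [ 0.758 -0.583  0.26 ]
-35 0 tl 33.2 lat 0.5 [ 0.785 -0.58   0.202]
-35 0.3 tl 33.7 lat 0.5 [ 0.769 -0.568  0.26 ]
-30 0 tl 33.2 lat 0.4 [ 0.796 -0.564  0.202]
-30 0.3 tl 33.7 lat 0.4 [ 0.78  -0.553  0.26 ]
-25 0 tl 33.1 lat 0.3 [ 0.806 -0.548  0.203]
-25 0.3 tl 33.6 lat 0.3 [ 0.789 -0.538  0.261]
-15 0 tl 32.8 lat 0.1 [ 0.825 -0.516  0.205]
-15 0.3 tl 33.4 lat 0.1 [ 0.806 -0.507  0.263]
```

Four more pushes, then check the pick and rack poses.

carry_out([
  {"dx":0.8,"dy":-0.6,"dz":0.4,"roll":0,"jaw":0},
])

```text
t: 17.9
eef_pos: [0.7373, -0.553, 0.2744]
tool_rot: [0.923, -0.298, 0.229, 0.078]
wrist_force: [-0.6, -0.3, 0.6]
width: 0.0854
```

carry_out([
  {"dx":0.8,"dy":-0.6,"dz":0.4,"roll":0,"jaw":0},
])

```text
t: 18.02
eef_pos: [0.7452, -0.5585, 0.2755]
tool_rot: [0.919, -0.296, 0.246, 0.083]
wrist_force: [-0.2, -0.1, 0.4]
width: 0.0853
```

carry_out([
  {"dx":0.8,"dy":-0.6,"dz":0.4,"roll":0,"jaw":0},
])

```text
t: 18.15
eef_pos: [0.7528, -0.564, 0.2766]
tool_rot: [0.915, -0.295, 0.262, 0.089]
wrist_force: [0.0, -0.2, -0.2]
width: 0.0854
```

carry_out([
  {"dx":0.8,"dy":-0.6,"dz":0.4,"roll":0,"jaw":0},
])

```text
t: 18.27
eef_pos: [0.7602, -0.5695, 0.2781]
tool_rot: [0.91, -0.293, 0.278, 0.094]
wrist_force: [0.2, -0.9, 0.9]
width: 0.0856
```

Run:
```python
from b import *
s,T=st();q=np.array(s['joint_positions']);print(tl(q),lat(q))
x=T[:3,0];h=np.degrees(np.arctan2(x[1],x[0]));print('heading',h)
b=np.radians(-9.05);bc=np.array([.4608,-.2626]);hb=np.array([np.cos(b),np.sin(b)])
Rt=R.from_rotvec([0,0,np.radians(-9.05-h)])*R.from_matrix(T[:3,:3]);z=Rt.as_matrix()[:,2];print('z',z.round(3),'roll',np.radians(-9.05-h)/1.5)
for gx in (0,-.01):
  G=np.r_[bc+gx*hb,.034]; p=G+.019*z; print(gx,'pick TCP',p.round(4)); qq,c=ik(p,Rt,[-.8,.6,1.9,1,.4,0],w);print(qq.round(3),c)
  pa=p+[0,0,.1];qq,c=ik(pa,Rt,qq,w);print('above',qq.round(3),c)
  # rack
  a=np.radians(2.77);hr=np.array([np.cos(a),np.sin(a)]);mid=np.array([.7045,.093]);rail=mid-.019*hr
  Rr=R.from_rotvec([0,0,np.radians(2.77-h)])*R.from_matrix(T[:3,:3]);zr=Rr.as_matrix()[:,2]
  for up,back in ((0,0),(.02,0),(.03,.06)):
    bcen=rail-(.0505+back)*hr; Gr=np.r_[bcen+gx*hr,.073+.034+up];pr=Gr+.019*zr
    qq,c=ik(pr,Rr,[-.06,.53,1.62,.13,.47,1.3],w);print('rack',up,back,pr.round(4),qq.round(3),c)
```

```text
t 18.275 q [-0.79   0.941  0.222  0.086  1.389  1.414] p [ 0.7602 -0.5695  0.2781] F [ 0.2 -0.9  0.9] w 0.0856
tool x [ 0.674 -0.481  0.561] z [ 0.45  -0.335 -0.828]
34.11798171978591 0.5129991669729426
heading -35.517127492777504
z [ 0.552 -0.099 -0.828] roll 0.30795901219605276
0 pick TCP [ 0.4713 -0.2645  0.0183]
[-0.922  0.568  2.009  1.326  0.402 -0.402] 1.0905726108812538e-17
above [-0.921  0.351  1.91   0.791  0.563  0.196] 1.363444048535715e-30
rack 0 0 [0.6457 0.09   0.0913] [-0.064  0.53   1.668  0.15   0.354  1.337] 1.3426204165307664e-23
rack 0.02 0 [0.6457 0.09   0.1113] [-0.064  0.499  1.648  0.132  0.405  1.357] 7.014697385366805e-17
rack 0.03 0.06 [0.5858 0.0871 0.1213] [-0.079  0.403  1.797  0.175  0.354  1.3  ] 3.062470531986524e-31
-0.01 pick TCP [ 0.4614 -0.2629  0.0183]
[-0.94   0.561  2.033  1.357  0.408 -0.453] 6.0131294445692135e-31
above [-0.939  0.339  1.933  0.807  0.566  0.164] 2.6111818371312906e-30
rack 0 0 [0.6357 0.0895 0.0913] [-0.066  0.517  1.696  0.16   0.339  1.325] 2.125659966410846e-23
rack 0.02 0 [0.6357 0.0895 0.1113] [-0.066  0.485  1.675  0.14   0.391  1.347] 5.584473369557574e-29
rack 0.03 0.06 [0.5758 0.0866 0.1213] [-0.082  0.39   1.823  0.186  0.342  1.287] 3.815040949489323e-27
```

carry_out([
  {"dx":-0.587,"dy":0.612,"dz":-0.1,"roll":0.308,"jaw":0},
  {"dx":-0.587,"dy":0.612,"dz":-0.1,"roll":0.308,"jaw":0},
  {"dx":-0.587,"dy":0.612,"dz":-0.1,"roll":0.308,"jaw":0},
  {"dx":-0.587,"dy":0.612,"dz":-0.1,"roll":0.308,"jaw":0},
  {"dx":-0.587,"dy":0.612,"dz":-0.1,"roll":0.308,"jaw":0},
  {"dx":-0.587,"dy":0.612,"dz":-0.1,"roll":0.308,"jaw":0},
  {"dx":-0.587,"dy":0.612,"dz":-0.1,"roll":0.308,"jaw":0},
  {"dx":-0.587,"dy":0.612,"dz":-0.2,"roll":0.308,"jaw":0},
  {"dx":-0.587,"dy":0.612,"dz":-0.316,"roll":0.308,"jaw":0},
  {"dx":-0.587,"dy":0.612,"dz":-0.316,"roll":0.308,"jaw":0},
])

```text
t: 19.52
eef_pos: [0.4653, -0.2623, 0.1175]
tool_rot: [0.954, -0.078, 0.289, 0.026]
wrist_force: [0.4, 0.6, 0.6]
width: 0.0853
```

Run:
```python
from b import *
s,T=st();q=np.array(s['joint_positions']);print(tl(q),lat(q))
x=T[:3,0];print('heading',np.degrees(np.arctan2(x[1],x[0])))
im,d=eyes.snapshot('wrist'); save(0,'w5',im)
P=pts('wrist',d,T).reshape(-1,3)
m=(P[:,0]>.38)&(P[:,0]<.58)&(P[:,1]>-.34)&(P[:,1]<-.18)&(P[:,2]>.047)&(P[:,2]<.062)
Q=P[m];print(len(Q),Q[:,2].max()); print(cv2.minAreaRect((Q[:,:2]*1000).astype(np.float32)))
```

```text
t 19.525 q [-0.929  0.345  1.922  0.787  0.569  0.194] p [ 0.4653 -0.2623  0.1175] F [0.4 0.6 0.6] w 0.0853
tool x [ 0.821 -0.134  0.555] z [ 0.547 -0.095 -0.832]
33.72026324027908 0.25327600321238875
heading -9.265452138962264
3073 0.05788807174174587
((468.4415588378906, -263.8407897949219), (56.1821174621582, 104.04971313476562), 80.81246948242188)
```

View pics/w5.png

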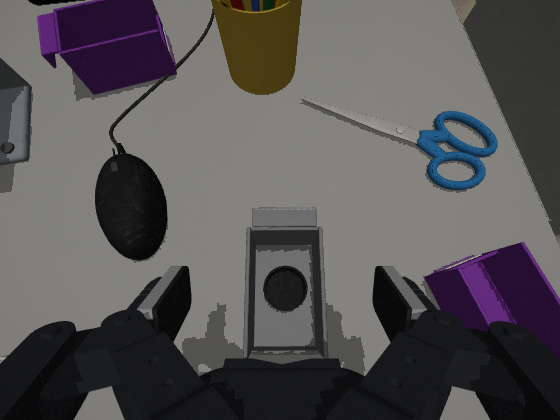

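carry_out([
  {"dx":0.002,"dy":-0.003,"dz":-0.1,"roll":0,"jaw":0},
  {"dx":0.002,"dy":-0.003,"dz":-0.18,"roll":0,"jaw":0},
  {"dx":0.002,"dy":-0.003,"dz":-0.196,"roll":0,"jaw":0},
  {"dx":0.002,"dy":-0.003,"dz":-0.196,"roll":0,"jaw":0},
])

```text
t: 20.08
eef_pos: [0.4686, -0.2659, 0.0238]
tool_rot: [0.953, -0.077, 0.293, 0.029]
wrist_force: [0.3, 0.1, -0.0]
width: 0.0853
```

carry_out([
  {"dx":0,"dy":0,"dz":0,"roll":0,"jaw":0.25},
  {"dx":0,"dy":0,"dz":0,"roll":0,"jaw":0.5},
  {"dx":0,"dy":0,"dz":0,"roll":0,"jaw":0.7},
  {"dx":0,"dy":0,"dz":0,"roll":0,"jaw":1},
  {"dx":0,"dy":0,"dz":0,"roll":0,"jaw":1},
], grip_force=40)

```text
t: 20.7
eef_pos: [0.4678, -0.2653, 0.0237]
tool_rot: [0.953, -0.077, 0.292, 0.029]
wrist_force: [-2.9, -0.2, 8.9]
width: 0.0556
```

Run:
```python
from b import *
s,T=st();q=np.array(s['joint_positions']);print(tl(q),lat(q))
im,d=eyes.snapshot('wrist'); save(0,'w6',im)
im,d=eyes.snapshot('side'); save(0,'s6',cv2.resize(im[180:330,180:340],(0,0),fx=3.3,fy=3.3,interpolation=2))
```

```text
t 20.7 q [-0.929  0.553  2.013  1.302  0.408 -0.384] p [ 0.4678 -0.2653  0.0237] F [-2.9 -0.2  8.9] w 0.0556
tool x [ 0.817 -0.129  0.562] z [ 0.553 -0.1   -0.827]
34.1639144577785 0.6165130505536449
```

View pics/w6.png

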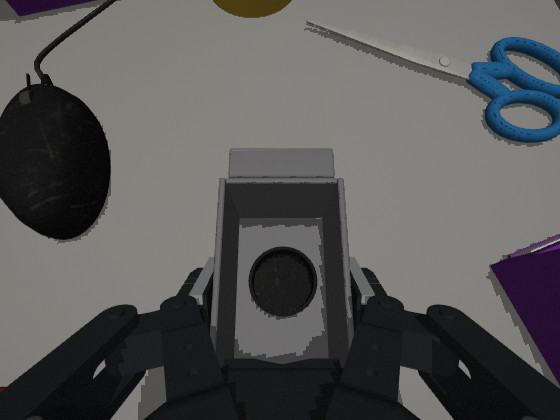

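View pics/s6.png

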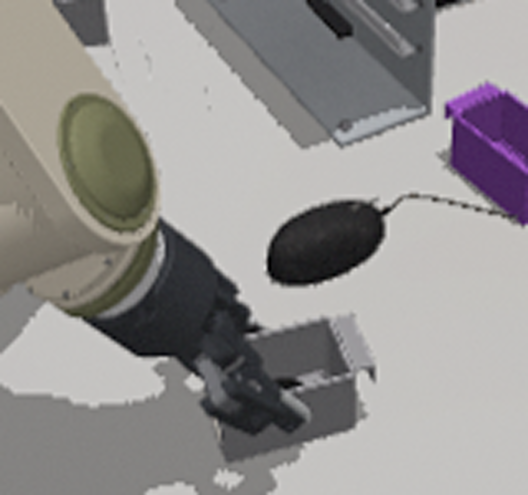

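carry_out([
  {"dx":0,"dy":0,"dz":0.06,"roll":0,"jaw":1},
  {"dx":0,"dy":0,"dz":0.14,"roll":0,"jaw":1},
  {"dx":0,"dy":0,"dz":0.2,"roll":0,"jaw":1},
  {"dx":0,"dy":0,"dz":0.24,"roll":0,"jaw":1},
], grip_force=50)

```text
t: 21.3
eef_pos: [0.4672, -0.2648, 0.1443]
tool_rot: [0.953, -0.077, 0.292, 0.029]
wrist_force: [0.0, -0.2, -0.7]
width: 0.0553
```

carry_out([
  {"dx":0.01,"dy":0.06,"dz":0.02,"roll":0.02,"jaw":1},
  {"dx":0.03,"dy":0.15,"dz":0.04,"roll":0.04,"jaw":1},
  {"dx":0.05,"dy":0.25,"dz":0.04,"roll":0.06,"jaw":1},
  {"dx":0.07,"dy":0.35,"dz":0.04,"roll":0.08,"jaw":1},
  {"dx":0.09,"dy":0.45,"dz":0.04,"roll":0.1,"jaw":1},
  {"dx":0.11,"dy":0.55,"dz":0.04,"roll":0.12,"jaw":1},
  {"dx":0.14,"dy":0.64,"dz":0.04,"roll":0.138,"jaw":1},
  {"dx":0.16,"dy":0.69,"dz":0.04,"roll":0.138,"jaw":1},
  {"dx":0.17,"dy":0.703,"dz":0.04,"roll":0.138,"jaw":1},
  {"dx":0.17,"dy":0.703,"dz":0.04,"roll":0.138,"jaw":1},
])

```text
t: 22.55
eef_pos: [0.5521, 0.0866, 0.1623]
tool_rot: [0.956, 0.022, 0.292, -0.002]
wrist_force: [-1.4, -0.1, -1.0]
width: 0.0552
```

Run:
```python
from b import *
s,T=st();q=np.array(s['joint_positions']);print(tl(q),lat(q))
x=T[:3,0];print('heading',np.degrees(np.arctan2(x[1],x[0])))
im,d=eyes.snapshot('wrist'); save(0,'w7',im); np.savez('w7.npz',im=im,d=d,T=T)
im,d=eyes.snapshot('side'); save(0,'s7',cv2.resize(im[60:240,170:350],(0,0),fx=3.3,fy=3.3,interpolation=2)); np.savez('s7.npz',im=im,d=d)
```

```text
t 22.55 q [-0.087  0.288  1.826  0.153  0.442  1.319] p [0.5521 0.0866 0.1623] F [-1.4 -0.1 -1. ] w 0.0552
tool x [0.828 0.041 0.559] z [ 0.559  0.017 -0.829]
34.00165940115847 0.5253544228368178
heading 2.839528249746189
```

View pics/w7.png

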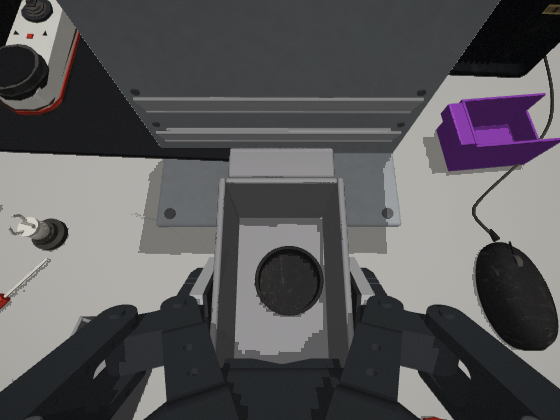

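View pics/s7.png

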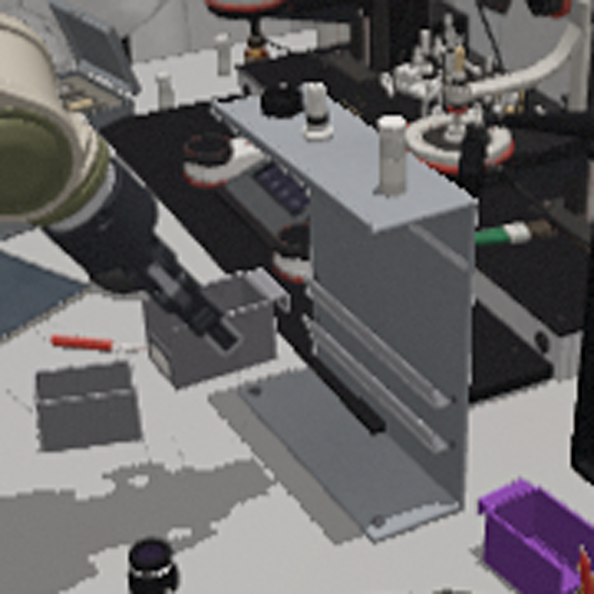

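Run:
```python
from b import *
z=np.load('w7.npz');T=z['T'];d=z['d'];P=pts('wrist',d,T)
# column profile at u=282 rows 60..215
for u in (282,):
  for v in range(70,200,4): print(v,P[v,u].round(4),z['im'][v,u].tolist())
F=P[152:176,236:328].reshape(-1,3);print('flange mean',F.mean(0).round(4), 'u/v slopes')
A=np.c_[np.ones(len(F)),F[:,:2]];print('flange z fit',np.linalg.lstsq(A,F[:,2],rcond=None)[0].round(3))
Q=P.reshape(-1,3)
m=(Q[:,0]>.68)&(Q[:,0]<.73)&(Q[:,1]>-.03)&(Q[:,1]<.2)&(Q[:,2]>.15)&(Q[:,2]<.27)
S=Q[m];A=np.c_[np.ones(len(S)),S[:,1:]];print('panel',len(S),np.linalg.lstsq(A,S[:,0],rcond=None)[0])
save(0,'w7c',cv2.resize(z['im'][80:230,120:420],(0,0),fx=2.6,fy=2.6,interpolation=2))
```

```text
70 [0.7049 0.0939 0.1339] [66, 67, 68]
74 [0.705  0.0939 0.1297] [65, 69, 69]
78 [0.7044 0.0938 0.1262] [66, 67, 68]
82 [0.7045 0.0937 0.1217] [66, 67, 69]
86 [0.7055 0.0937 0.1161] [64, 66, 68]
90 [0.7054 0.0937 0.1115] [65, 66, 68]
94 [0.705  0.0936 0.1072] [64, 67, 68]
98 [0.6865 0.093  0.1256] [127, 126, 127]
102 [0.6857 0.0929 0.1221] [77, 76, 77]
106 [0.6887 0.093  0.1132] [78, 78, 79]
110 [0.6906 0.093  0.1056] [80, 80, 80]
114 [0.7056 0.0933 0.0794] [64, 65, 67]
118 [0.7043 0.0932 0.0752] [64, 66, 67]
122 [0.7047 0.0932 0.0683] [63, 66, 67]
126 [0.705  0.0931 0.0613] [65, 67, 68]
130 [0.7022 0.093  0.0587] [130, 129, 130]
134 [0.685  0.0924 0.0789] [76, 75, 77]
138 [0.6893 0.0925 0.0652] [77, 76, 76]
142 [0.7051 0.0928 0.0317] [64, 65, 67]
146 [0.7053 0.0927 0.023 ] [65, 66, 68]
150 [0.6044 0.0902 0.1931] [145, 143, 145]
154 [0.6019 0.0901 0.1938] [141, 140, 141]
158 [0.5994 0.09   0.1947] [141, 139, 141]
162 [0.5971 0.0899 0.1952] [143, 142, 142]
166 [0.5957 0.0898 0.194 ] [143, 141, 143]
170 [0.5935 0.0897 0.1945] [144, 141, 144]
174 [0.5912 0.0897 0.1952] [144, 142, 144]
1
[... 170 characters left out ...]
0.5874 0.0893 0.1805] [59, 58, 59]
198 [0.5872 0.0893 0.1755] [59, 58, 59]
flange mean [nan nan nan] u/v slopes
 ** On entry to DLASCL parameter number  4 had an illegal value
 ** On entry to DLASCL parameter number  4 had an illegal valueTraceback (most recent call last):
  File "<stdin>", line 7, in <module>
    x, resids, rank, s = _umath_linalg.lstsq(a, b, rcond,
                         ~~~~~~~~~~~~~~~~~~~^^^^^^^^^^^^^
                                             signature=signature)
                                             ^^^^^^^^^^^^^^^^^^^^
    raise LinAlgError("SVD did not converge in Linear Least Squares")
numpy.linalg.LinAlgError: SVD did not converge in Linear Least Squares
```

carry_out([
  {"dx":0,"dy":0,"dz":-0.05,"roll":0,"jaw":1},
  {"dx":0,"dy":0,"dz":-0.09,"roll":0,"jaw":1},
  {"dx":0.03,"dy":0.001,"dz":-0.09,"roll":0,"jaw":1},
  {"dx":0.07,"dy":0.003,"dz":-0.09,"roll":0,"jaw":1},
  {"dx":0.1,"dy":0.005,"dz":-0.09,"roll":0,"jaw":1},
  {"dx":0.13,"dy":0.006,"dz":-0.09,"roll":0,"jaw":1},
  {"dx":0.15,"dy":0.006,"dz":-0.09,"roll":0,"jaw":1},
  {"dx":0.165,"dy":0.006,"dz":-0.09,"roll":0,"jaw":1},
  {"dx":0.18,"dy":0.006,"dz":-0.09,"roll":0,"jaw":1},
  {"dx":0.18,"dy":0.006,"dz":-0.09,"roll":0,"jaw":1},
])

```text
t: 23.9
eef_pos: [0.6424, 0.0897, 0.117]
tool_rot: [0.956, 0.022, 0.292, -0.002]
wrist_force: [0.3, -0.2, -1.5]
width: 0.0556
```

Run:
```python
from b import *
s,T=st();q=np.array(s['joint_positions']);print(tl(q),lat(q))
x=T[:3,0];print('heading',np.degrees(np.arctan2(x[1],x[0])))
im,d=eyes.snapshot('wrist'); save(0,'w8',im); np.savez('w8.npz',im=im,d=d,T=T)
P=pts('wrist',d,T)
for u in (282,160,400):
  for v in range(70,200,6): print(u,v,P[v,u].round(4),im[v,u,0])
im,d=eyes.snapshot('side'); save(0,'s8',cv2.resize(im[60:240,170:350],(0,0),fx=3.3,fy=3.3,interpolation=2))
```

```text
t 23.9 q [-0.065  0.485  1.65   0.13   0.418  1.357] p [0.6424 0.0897 0.117 ] F [ 0.3 -0.2 -1.5] w 0.0556
tool x [0.828 0.041 0.559] z [ 0.559  0.017 -0.829]
34.001360201798335 0.5189991460036888
heading 2.818032184205729
282 70 [0.7049 0.0941 0.1864] 87
282 76 [0.7055 0.0941 0.1828] 85
282 82 [0.7053 0.0941 0.18  ] 85
282 88 [0.7055 0.094  0.1764] 85
282 94 [0.7055 0.094  0.1731] 84
282 100 [0.705 0.094 0.17 ] 85
282 106 [0.7047 0.0939 0.1665] 86
282 112 [0.7052 0.0939 0.1618] 84
282 118 [0.7052 0.0938 0.1576] 86
282 124 [0.7051 0.0938 0.1531] 86
282 130 [0.7047 0.0937 0.1489] 86
282 136 [0.7052 0.0937 0.1428] 84
282 142 [0.7048 0.0936 0.1379] 85
282 148 [0.6958 0.0933 0.1477] 92
282 154 [0.6918 0.0932 0.1492] 113
282 160 [0.6894 0.093  0.1481] 114
282 166 [0.6857 0.0929 0.1494] 114
282 172 [0.6831 0.0928 0.1486] 114
282 178 [0.6803 0.0927 0.1483] 104
282 184 [0.6777 0.0925 0.1474] 76
282 190 [0.678  0.0925 0.1397] 77
282 196 [0.6777 0.0924 0.1325] 76
160 70 [0.7034 0.1378 0.1855] 84
160 76 [0.7023 0.1382 0.1839] 82
160 82 [0.7023 0.1394 0.1807] 83
160 88 [0.7019 0.1404 0.1779] 84
1
[... 659 characters left out ...]
9 0.0505 0.1827] 86
400 82 [0.7074 0.0496 0.1802] 84
400 88 [0.7077 0.0482 0.1766] 86
400 94 [0.7075 0.0471 0.1735] 86
400 100 [0.7075 0.0458 0.17  ] 86
400 106 [0.7075 0.0443 0.1661] 85
400 112 [0.708  0.0426 0.1616] 84
400 118 [0.7077 0.0412 0.1578] 86
400 124 [0.7067 0.0401 0.1547] 86
400 130 [0.7082 0.0374 0.1478] 87
400 136 [0.7075 0.0359 0.1437] 85
400 142 [0.7077 0.0338 0.1379] 85
400 148 [0.7077 0.0316 0.1322] 84
400 154 [0.7079 0.0291 0.1255] 84
400 160 [0.7086 0.0261 0.1176] 83
400 166 [0.7085 0.0234 0.1105] 84
400 172 [0.7079 0.021  0.1038] 154
400 178 [0.7038 0.0214 0.104 ] 157
400 184 [0.6896 0.0309 0.1267] 155
400 190 [0.6905 0.027  0.1165] 100
400 196 [0.7098 0.0045 0.0601] 84
```

View pics/w8.png

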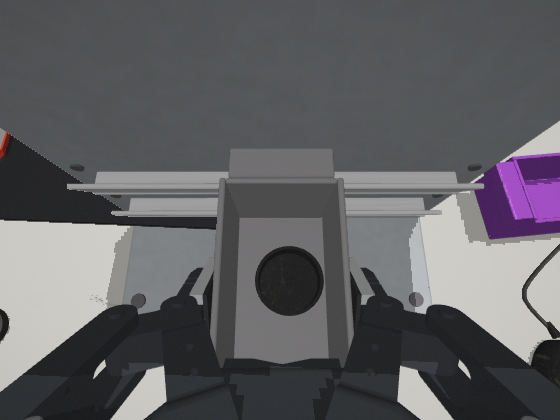

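View pics/s8.png

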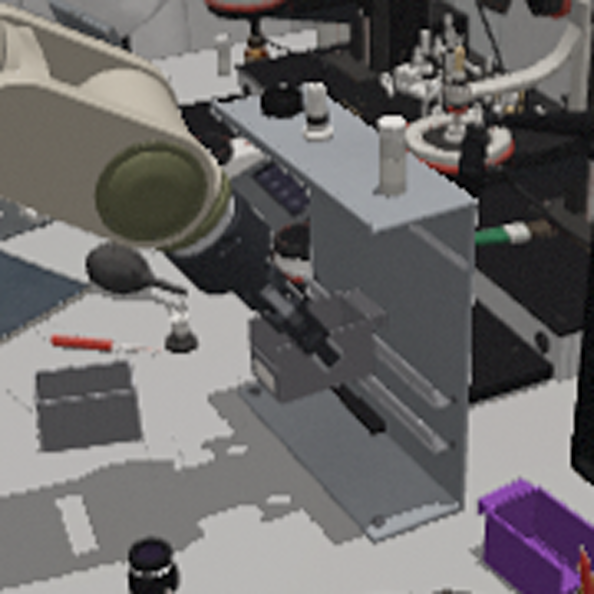

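carry_out([
  {"dx":0,"dy":0,"dz":-0.012,"roll":0,"jaw":1},
  {"dx":0,"dy":0,"dz":-0.024,"roll":0,"jaw":1},
  {"dx":0,"dy":0,"dz":-0.034,"roll":0,"jaw":1},
  {"dx":0,"dy":0,"dz":-0.038,"roll":0,"jaw":1},
  {"dx":0,"dy":0,"dz":-0.038,"roll":0,"jaw":1},
])

```text
t: 24.62
eef_pos: [0.6422, 0.0898, 0.0979]
tool_rot: [0.956, 0.022, 0.292, -0.002]
wrist_force: [0.1, 0.5, -1.3]
width: 0.0556
```

Run:
```python
from b import *
s,T=st()
im,d=eyes.snapshot('wrist'); save(0,'w9',im[100:340,100:460])
P=pts('wrist',d,T)
for v in range(136,200,4): print(v,P[v,282].round(4),im[v,282,0])
```

```text
t 24.625 q [-0.065  0.515  1.67   0.147  0.369  1.34 ] p [0.6422 0.0898 0.0979] F [ 0.1  0.5 -1.3] w 0.0556
tool x [0.828 0.041 0.559] z [ 0.559  0.017 -0.829]
136 [0.7052 0.0938 0.1232] 86
140 [0.7053 0.0938 0.1194] 85
144 [0.7055 0.0937 0.1152] 85
148 [0.695  0.0934 0.1295] 94
152 [0.6931 0.0933 0.1291] 112
156 [0.6907 0.0932 0.1297] 112
160 [0.6884 0.0931 0.1303] 113
164 [0.6867 0.0931 0.1297] 114
168 [0.6848 0.093  0.1295] 114
172 [0.6831 0.0929 0.1288] 113
176 [0.6812 0.0928 0.1287] 107
180 [0.6786 0.0927 0.1301] 114
184 [0.6775 0.0927 0.1282] 76
188 [0.6773 0.0926 0.124 ] 77
192 [0.6773 0.0925 0.119 ] 78
196 [0.6773 0.0925 0.1137] 76
```

View pics/w9.png

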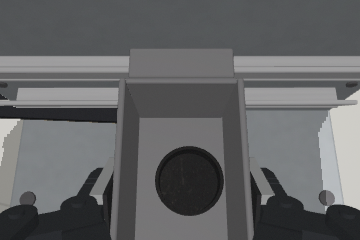

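carry_out([
  {"dx":0,"dy":0,"dz":-0.003,"roll":0,"jaw":1},
  {"dx":0,"dy":0,"dz":-0.003,"roll":0,"jaw":1},
])

```text
t: 24.92
eef_pos: [0.6424, 0.0898, 0.097]
tool_rot: [0.956, 0.022, 0.293, -0.002]
wrist_force: [-1.1, -0.9, 0.1]
width: 0.0555
```

carry_out([
  {"dx":0,"dy":0,"dz":0,"roll":0,"jaw":0.3},
  {"dx":0,"dy":0,"dz":0,"roll":0,"jaw":0.2},
  {"dx":0,"dy":0,"dz":0,"roll":0,"jaw":0.1},
  {"dx":0,"dy":0,"dz":0,"roll":0,"jaw":0},
  {"dx":0,"dy":0,"dz":0,"roll":0,"jaw":0},
  {"dx":0,"dy":0,"dz":0,"roll":0,"jaw":0},
])

```text
t: 25.68
eef_pos: [0.6422, 0.0898, 0.0965]
tool_rot: [0.956, 0.022, 0.292, -0.002]
wrist_force: [-0.1, -0.0, 1.0]
width: 0.0853
```

Run:
```python
from b import *
s,T=st()
im,d=eyes.snapshot('wrist'); save(0,'w10',im)
P=pts('wrist',d,T)
for v in range(136,200,6): print(v,P[v,282].round(4),im[v,282,0])
im,d=eyes.snapshot('side'); save(0,'s10',cv2.resize(im[60:240,170:350],(0,0),fx=3.3,fy=3.3,interpolation=2))
```

```text
t 25.675 q [-0.065  0.517  1.672  0.148  0.366  1.338] p [0.6422 0.0898 0.0965] F [-0.1 -0.   1. ] w 0.0853
tool x [0.828 0.041 0.559] z [ 0.559  0.017 -0.829]
136 [0.7049 0.0938 0.1225] 81
142 [0.7045 0.0937 0.1175] 82
148 [0.7047 0.0937 0.1113] 81
154 [0.6906 0.0933 0.1306] 108
160 [0.6887 0.0932 0.1283] 112
166 [0.6857 0.093  0.1283] 114
172 [0.6828 0.0929 0.1281] 113
178 [0.6797 0.0928 0.1286] 113
184 [0.677  0.0926 0.128 ] 94
190 [0.6744 0.0925 0.1273] 101
196 [0.6759 0.0925 0.1161] 70
```

View pics/w10.png

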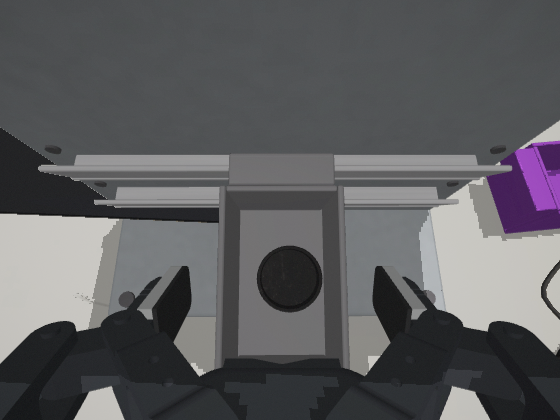

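View pics/s10.png

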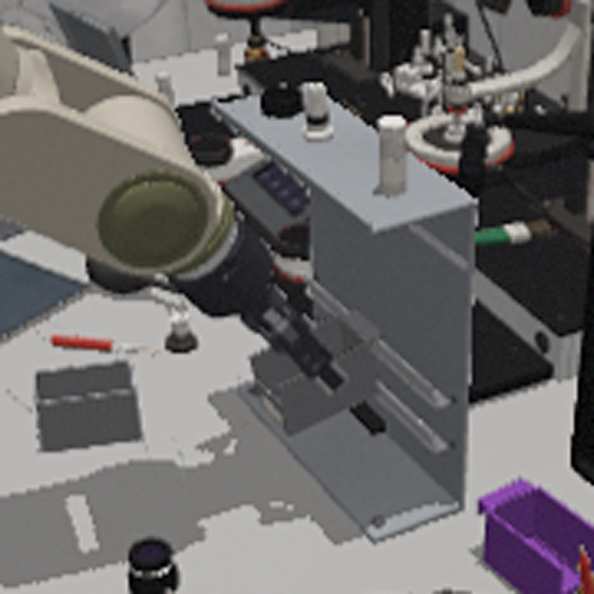

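carry_out([
  {"dx":-0.03,"dy":-0.001,"dz":0.01,"roll":0,"jaw":0},
  {"dx":-0.08,"dy":-0.004,"dz":0.02,"roll":0,"jaw":0},
  {"dx":-0.15,"dy":-0.007,"dz":0.03,"roll":0,"jaw":0},
  {"dx":-0.22,"dy":-0.011,"dz":0.05,"roll":0,"jaw":0},
  {"dx":-0.3,"dy":-0.015,"dz":0.1,"roll":0,"jaw":0},
  {"dx":-0.36,"dy":-0.018,"dz":0.2,"roll":0,"jaw":0},
  {"dx":-0.36,"dy":-0.018,"dz":0.2,"roll":0,"jaw":0},
])

```text
t: 26.65
eef_pos: [0.461, 0.0809, 0.2002]
tool_rot: [0.955, 0.022, 0.296, -0.001]
wrist_force: [0.0, -0.3, -1.1]
width: 0.0854
```

Run:
```python
from b import *
s,T=st()
im,d=eyes.snapshot('wrist'); save(0,'w11',im); P=pts('wrist',d,T);np.save('w11P.npy',P)
Q=P.reshape(-1,3);m=(Q[:,0]>.55)&(Q[:,0]<.70)&(Q[:,1]>.05)&(Q[:,1]<.135)&(Q[:,2]>.12)&(Q[:,2]<.136)
print(cv2.minAreaRect((Q[m][:,:2]*1000).astype(np.float32)))
im,d=eyes.snapshot('side'); save(0,'s11',cv2.resize(im[60:240,170:350],(0,0),fx=3.3,fy=3.3,interpolation=2))
```

```text
t 26.65 q [-0.131  0.073  1.978  0.187  0.504  1.256] p [0.461  0.0809 0.2002] F [ 0.  -0.3 -1.1] w 0.0854
tool x [0.824 0.042 0.565] z [ 0.565  0.016 -0.825]
((660.7288818359375, 92.17316436767578), (64.13003540039062, 84.92906188964844), 0.7559354305267334)
```

View pics/w11.png

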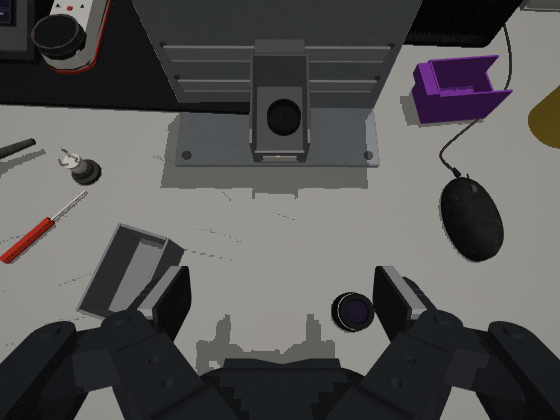

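View pics/s11.png

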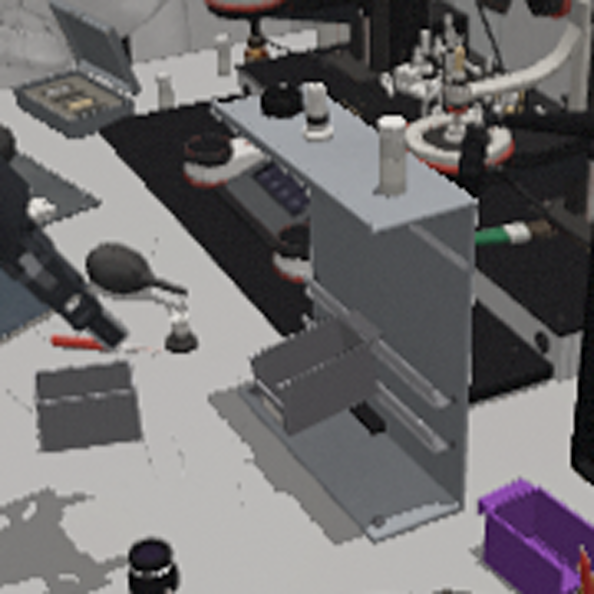

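Run:
```python
from b import *
P=np.load('w11P.npy')
for v in range(38,165,7):
    print(v,[P[v,u].round(3).tolist() for u in (253,280,307)])
im,d=eyes.snapshot('wrist'); P2=pts('wrist',d,st()[1]); print('shift',np.nanmedian(np.abs(P2[40:160,255:305,2]-P[40:160,255:305,2])))
```

```text
38 [[0.703, 0.121, 0.118], [0.704, 0.093, 0.119], [0.706, 0.066, 0.119]]
45 [[0.702, 0.121, 0.111], [0.684, 0.093, 0.129], [0.706, 0.066, 0.111]]
52 [[0.685, 0.119, 0.118], [0.678, 0.092, 0.127], [0.688, 0.066, 0.119]]
59 [[0.671, 0.118, 0.124], [0.675, 0.092, 0.122], [0.672, 0.066, 0.126]]
66 [[0.664, 0.117, 0.123], [0.677, 0.092, 0.111], [0.664, 0.066, 0.125]]
73 [[0.658, 0.117, 0.12], [0.678, 0.092, 0.1], [0.658, 0.066, 0.123]]
80 [[0.651, 0.117, 0.119], [0.68, 0.092, 0.088], [0.65, 0.066, 0.123]]
87 [[0.645, 0.116, 0.117], [0.682, 0.092, 0.074], [0.643, 0.066, 0.123]]
94 [[0.639, 0.116, 0.115], [0.673, 0.092, 0.075], [0.637, 0.065, 0.12]]
101 [[0.632, 0.116, 0.113], [0.656, 0.091, 0.084], [0.629, 0.065, 0.12]]
108 [[0.626, 0.116, 0.111], [0.655, 0.091, 0.074], [0.622, 0.065, 0.119]]
115 [[0.62, 0.115, 0.108], [0.648, 0.091, 0.071], [0.616, 0.065, 0.117]]
122 [[0.613, 0.115, 0.107], [0.639, 0.09, 0.071], [0.609, 0.064, 0.116]]
129 [[0.607, 0.115, 0.104], [0.623, 0.09, 0.082], [0.603, 0.064, 0.115]]
136 [[0.6, 0.114, 0.104], [0.625, 0.09, 0.066], [0.596, 0.064, 0.114]]
143 [[0.594, 0.114, 0.1], [0.617, 0.089, 0.065], [0.59, 0.064, 0.111]]
150 [[0.59, 0.114, 0.095], [0.595, 0.088, 0.088], [0.593, 0.062, 0.094]]
157 [[0.593, 0.116, 0.075], [0.593, 0.088, 0.078], [0.632, 0.055, 0.009]]
164 [[0.62, 0.123, 0.006], [0.622, 0.089, 0.007], [0.623, 0.055, 0.008]]
t 26.8 q [-0.131  0.082  1.978  0.188  0.502  1.256] p [0.4618 0.0808 0.196 ] F [-0.   0.4  0.8] w 0.0855
tool x [0.828 0.041 0.559] z [ 0.559  0.017 -0.829]
shift 0.003514460025131755
```

Run:
```python
from b import *
im,d=eyes.snapshot('wrist'); s,T=st(); P=pts('wrist',d,T)
F=P[40:50,262:300].reshape(-1,3);F=F[np.isfinite(F).all(1)&(F[:,2]>.122)];print('flange',np.median(F,0).round(4))
print(hand_in())
```

```text
t 26.85 q [-0.131  0.083  1.978  0.187  0.502  1.256] p [0.462  0.0808 0.1955] F [ 0.5 -0.4  0.3] w 0.0852
tool x [0.829 0.041 0.558] z [ 0.557  0.017 -0.83 ]
flange [0.6804 0.0917 0.1271]
the job is handed in; nothing more can be done
None
```

The grey lipped bin now hangs by itself on the upper rail, facing out, with the lens cap still inside. I handed the job in at about 27 s with the gripper open and clear.

**How it was done:** The moves could not tilt the tool directly. I built up a lean of about 34° by repeatedly commanding poses just out of reach. I then gripped the bin across its side walls, lifted it over the rail, lowered the lip behind it and released.

**Last checks:**
- **Height:** the flange sits at z ≈ 0.127 to 0.128 m, as expected for a flange resting on the rail. The rear wall touches the second rail.
- **Position:** the bin is at y ≈ 0.092 m, about the middle of the rail.
- **Other things:** the plain box, driver and loupe were never touched.

**What was less clean:**
- After release the bin settled about 8° front-down, and the lip ended about 4 to 5 mm behind the rail edge. I inserted it at about 8 mm, the best value; 3 to 12 mm is allowed.
- My first lean had the wrist turned the wrong way round for the pick. That held joint 6 at its range end, reading −2.883 to −2.884 against the stated −2.88, for about a second until I re-tilted with the wrist the other way. I don't know whether that counts as passing the range.

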